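Load the valve press line

TASK

Load the bench for the next valve: stand each of the three black seal cups upright on the seat of its own size, smallest on smallest and largest on largest, with no part of a cup overhanging its seat. When all three cups are on, lower the end plate whose holes fit onto the fixture's two dowel pins, hub up, until it lies flat on the block. Leave the orange nozzle cap where it stands, and the plate that does not fit lying flat on the bench, hub up.

Things in the scene. Friction and masses are not known exactly. Their poses are not given: they have to be found in the camera images.
- cup_small_mid (a point): Smallest black rubber seal cup: a plain upright cylinder, 28 mm outer diameter, 40 mm tall, open at the top (wall 5 mm, stiff), loose, standing on the bench, 20 to 45 g. Point at its centre, half-way up (20 mm above its underside); z up
- cup_medium_mid (a point): Middle-sized black rubber seal cup: a plain upright cylinder, 42 mm outer diameter, 40 mm tall, open at the top (wall 5 mm, stiff), loose, standing on the bench, 40 to 85 g. Point at its centre, half-way up (20 mm above its underside); z up
- cup_large_mid (a point): Largest black rubber seal cup: a plain upright cylinder, 56 mm outer diameter, 40 mm tall, open at the top (wall 5 mm, stiff), loose, standing on the bench, 70 to 140 g. Point at its centre, half-way up (20 mm above its underside); z up
- seat_small: Smallest seat: a flat green-painted disc with a thin white ring drawn on it, 48 mm diameter, 10 mm thick, no rim, fixed to the bench; for the cup of 28 mm diameter. Origin at the centre of its underside, on the bench; z up
- seat_medium: Middle-sized seat: a flat green-painted disc with a thin white ring drawn on it, 62 mm diameter, 10 mm thick, no rim, fixed to the bench; for the cup of 42 mm diameter. Origin at the centre of its underside, on the bench; z up
- seat_large: Largest seat: a flat green-painted disc with a thin white ring drawn on it, 76 mm diameter, 10 mm thick, no rim, fixed to the bench; for the cup of 56 mm diameter. Origin at the centre of its underside, on the bench; z up
- plate_two_hub (a point): Two-holed light grey end plate, 96 x 50 mm and 8 mm thick, loose, flat on the bench, with two 15 mm through holes on its long centre line, 32 mm either side of the middle; a dark steel square hub, 26 x 26 mm, stands at its middle from 8 to 46 mm above the underside, to be gripped across the plate's short direction (y). Weighs 0.15 to 0.4 kg. Point on the hub's axis 30 mm above the underside; x along the plate's long side, y along its short side, z up
- plate_four_hub (a point): Four-holed light grey end plate, 96 x 50 mm and 8 mm thick, loose, flat on the bench, with four 13 mm through holes at the corners of a 46 x 29 mm rectangle (46 along the plate); a dark steel square hub, 26 x 26 mm, stands at its middle from 8 to 46 mm above the underside, to be gripped across the plate's short direction (y). Weighs 0.15 to 0.4 kg. Point on the hub's axis 30 mm above the underside; x along the plate's long side, y along its short side, z up
- fixture: Fixture: a blue block 88 x 40 mm and 20 mm tall, fixed to the bench, with two steel dowel pins standing on its top, on its long centre line, 32 mm either side of its middle; pins 9 mm diameter, 20 mm tall, the upper 7 mm tapered to a blunt point. Origin at the centre of its underside, on the bench; x along its long side (through both pins), z up
- cap_mid (a point): Orange plastic nozzle cap, 42 mm diameter, 40 mm tall with a narrower top, loose, standing on the bench: not a seal cup. Point at its centre, half-way up (20 mm)
Mind the look-alikes: they are no part of the job. What is shaped like the part that bears cup_large_mid but brown or white is not meant.

How it is judged:
On the way, in this order (a step that is already met when the one before it is completed fails the run):
1. all three seal cups stand on the seats of their own sizes and are let go (horizontal distance between cup_small_mid and seat_small below 0.01 m and z of cup_small_mid in the frame of seat_small between 0.026 and 0.034 m and angle between each of cup_small_mid, cup_medium_mid, cup_large_mid's own z axis and vertical below 0.1 rad and horizontal distance between cup_medium_mid and seat_medium below 0.01 m and z of cup_medium_mid in the frame of seat_medium between 0.026 and 0.034 m and horizontal distance between cup_large_mid and seat_large below 0.01 m and z of cup_large_mid in the frame of seat_large between 0.026 and 0.034 m and contact force between the fingers and anything else below 0.3 N), for 0.2 s.
2. after that, the two-holed plate lies flat on the fixture over its pins (horizontal distance between cup_small_mid and seat_small below 0.01 m and z of cup_small_mid in the frame of seat_small between 0.026 and 0.034 m and angle between each of cup_small_mid, cup_medium_mid, cup_large_mid's own z axis and vertical below 0.1 rad and horizontal distance between cup_medium_mid and seat_medium below 0.01 m and z of cup_medium_mid in the frame of seat_medium between 0.026 and 0.034 m and horizontal distance between cup_large_mid and seat_large below 0.01 m and z of cup_large_mid in the frame of seat_large between 0.026 and 0.034 m and horizontal distance between plate_two_hub and fixture below 0.008 m and z of plate_two_hub in the frame of fixture between 0.046 and 0.054 m and angle between plate_two_hub's own z axis and vertical below 0.06 rad and angle between the x axis of plate_two_hub and the x axis of fixture, either way round below 0.2 rad), for 0.2 s.
At the end, for the whole second after the job is handed in: Cups upright on their own-size seats, within 10 mm of centre; two-holed plate over both pins, flat on the block (centre within 8 mm, height 4 mm); four-holed plate flat on the bench, hub up; orange cap within 30 mm of its start; all released, at rest (all of step 2 and height (world z) of plate_four_hub below 0.035 m and angle between plate_four_hub's own z axis and vertical below 0.1 rad and distance of cap_mid from where it was at the start of the episode below 0.03 m and contact force between the fingers and anything else below 0.3 N and linear speed of each of cup_small, cup_medium, cup_large, plate_two below 0.02 m/s); the robot touches nothing.
It fails at once if the orange cap is moved more than 30 mm (distance of cap_mid from where it was at the start of the episode above 0.03 m).
It also fails if it takes over 109 s, if anything falls off the work surface, if the arm or the gripper's body presses on something with over 40 N, if the wrist force passes 120 N, or if a joint passes its speed limit or range.

ROBOT

A 6-joint arm with a two-finger parallel gripper is mounted at the origin on the work surface. World frame = base frame: x ahead of the robot, y to its left, z up, the work surface at z = 0. Lengths are in m, angles in rad, forces in N, time in s.
With the tool pointing down it reaches from about 0.275 to 1 m from the base axis. Payload 8.4 kg.
Tool frame: the origin (TCP) lies midway between the tips of the shut fingers; the grasp point (between the pads) lies arm.grip_point_offset behind it (arm.grip_point_offset is the distance from the TCP to the grasp point, in m); z points along the fingers, y is the direction in which the jaws open and shut (so a half turn about z gives the same grasp; the last joint's range is limited). The gripper opens to 85 mm and grips with 20 to 120 N. Pads are 22 mm wide; open, the fingers measure 114 mm over their backs; the gripper's body (76 mm by 85 mm) begins 54 mm behind the grasp point. The pads swing forward as they close: fully open they stand 13 mm farther back than shut.
Start: joints at [1.258, 0.353, 1.633, -0, 1.155, -0.002], TCP at [0.191, 0.595, 0.196] pointing down, gripper open.
Joint ranges: [-2.63, 2.63], [-0.92, 2.1], [0.06, 2.66], [-1.3, 4.44], [0, 2.69], [-3.02, 3.02]. Speed limits (rad/s): [2.22, 2.22, 2.79, 3.14, 3.14, 3.14].

INTERFACE

Orientations are given as a rotation vector (axis times angle).
In Python, from rig import monitor, optics, workorder, arm gives the robot as it stands.
- The arm moves only by the tool carry_out, never from a script. Its arguments are lists of equal length, an entry for each row: "jaw": the finger opening in m, from 0 to 0.0854; "slide": the shift along the tool's x, y, z in m, a list of three; "dr": the turn, a rotation vector about the tool's x, y, z in rad, a list of three. A call has 1 to 8 rows; each row is the pose to reach, as a shift and turn from the pose commanded when the call began, along the tool's axes at that moment; what a row does not reach only later rows make up. A row lasts 1/10 s, in which the tool goes at most 50 mm and 8.59 degrees, less where a joint would pass 70% of its speed; a pose out of reach is approached as far as the arm can. A call with a gripper value outside its range is refused whole. The fingers move at their own pace and stop on an object; "newtons" is the grip in N (left out, the last holds). Time passes only in rows, so rows that repeat a pose let the fingers close. It gives the time, the measured TCP pose, the force and the opening at its end, in the units of the state.
- monitor.get_state(): the state, without advancing time (a new reading comes with each control period).
- optics.get_image(name): name is "scene" or "top" or "wrist"; returns the picture (420x560x3 uint8, red, green, blue); there is no depth.
- optics.get_calibration(name): a dict with "fx", "fy", "cx", "cy" (pixels), "xyz" and "attitude" of the camera in the world; the wrist camera has in their place "tool_from_camera" (4x4, takes a point from camera to tool coordinates, whose origin is the TCP and whose axes are the flange's). Camera axes: x right, y up, looking along -z (the intrinsics and any distortion apply to the point x, -y, -z); pixel columns grow to the right and rows downward; lengths in m; the calibration is good to about 2 mm. A picture is of the moment at which its call begins: read the wrist's pose just before it. get_calibration takes no time and is no camera call.
- workorder.finish_job(): hands the job in, once; it reports no verdict.
The state is a dict: "time": time; "q": joint angles; "qvel": joint speeds; "joint_torque": joint torques, N m; "eef_pos": TCP position; "tool_rot": TCP orientation; "ft_force": force on the tool from outside, world axes, zero at the start; "wrist_torque": the same for the moment, N m; "opening": finger opening in m.
Only numpy, scipy, OpenCV 4.12 (cv2) and the standard library are available. Lean on these libraries where they do the work, as an engineer would, in place of code of your own. Each camera call takes 0.05 s, during which the arm holds its last target.

## Working session

There is one attempt and no reset: what is moved stays moved. The work goes in short steps, Python scripts to look and compute and a tool call to move; the robot and the scene stay as the last step left them, time stands still between calls to the robot, and variables do not carry over. Pictures are saved under pics/ and viewed, and the job is handed in when it is done.

Besides the shell and the picture viewer there is one more tool, called after "Call:" by a JSON object that holds its "api" and its "payload", one argument or row to a line. carry_out: Moves the arm, as the interface text tells. Its arguments: {"type":"object","properties":{"jaw":{"type":"array","items":{"type":"number"}},"slide":{"type":"array","items":{"type":"array","items":{"type":"number"}}},"dr":{"type":"array","items":{"type":"array","items":{"type":"number"}}},"newtons":{"type":"number"}},"required":["jaw","slide","dr"]}

```bash
ls; mkdir -p pics; python3 - <<'E'
from rig import monitor, optics, workorder, arm
import cv2
s=monitor.get_state()
for k,v in s.items(): print(k,v)
print(arm.grip_point_offset,[a for a in dir(arm) if a[0]!='_'])
for n in ["scene","top","wrist"]:
    print(n,optics.get_calibration(n))
    cv2.imwrite(f"pics/{n}0.png",optics.get_image(n)[:,:,::-1])
E
```

```text
pics
time 0.0
q [ 1.25761929e+00  3.53642087e-01  1.63413268e+00 -1.41779579e-05
  1.15521157e+00 -2.38563899e-03]
qvel [-7.66611587e-05  1.80648739e-03 -1.74063694e-03  7.66732080e-04
 -5.52162856e-04 -2.10399020e-03]
joint_torque [-2.20376714e-03 -6.05248547e+01 -3.42077422e+01 -5.94440780e-05
  9.27978486e-03 -1.96749608e-05]
eef_pos [0.19096618 0.59455662 0.19556613]
tool_rot [-4.86186645e-01 -3.10353457e+00  2.16506436e-03]
ft_force [ 0.06976648  0.18941909 -0.95244368]
wrist_torque [ 0.05742679 -0.03245381  0.0608396 ]
opening 0.08524495727137436
0.0187 ['MotionError', 'grip_point_offset']
scene {'fx': 420.28497565915853, 'fy': 420.28497565915853, 'cx': 286.92559326417717, 'cy': 215.0579022022228, 'xyz': array([0.98090529, 0.24335939, 0.72158626]), 'attitude': array([0.35418959, 0.63144289, 2.00650976])}
top {'fx': 476.2585874739915, 'fy': 476.2585874739915, 'cx': 277.90947918912815, 'cy': 201.7211452111501, 'xyz': array([0.4360326 , 0.01197892, 1.18702185]), 'attitude': array([ 0.08336111, -0.08563219, -1.54614663])}
wrist {'fx': 317.6101543301284, 'fy': 317.6101543301284, 'cx': 280.83885653849916, 'cy': 205.53563485909933, 'tool_from_camera': array([[-7.63424339e-04,  9.64531066e-01,  2.63968255e-01,
         6.66929147e-02],
       [ 9.99999484e-01,  9.13091064e-04, -4.44298698e-04,
        -2.46928243e-04],
       [-6.69566952e-04,  2.63967780e-01, -9.64531266e-01,
        -1.77606582e-01],
       [ 0.00000000e+00,  0.00000000e+00,  0.00000000e+00,
         1.00000000e+00]])}
```

View pics/top0.png

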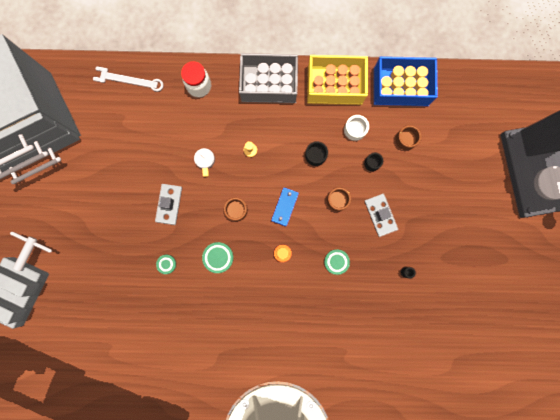

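View pics/scene0.png

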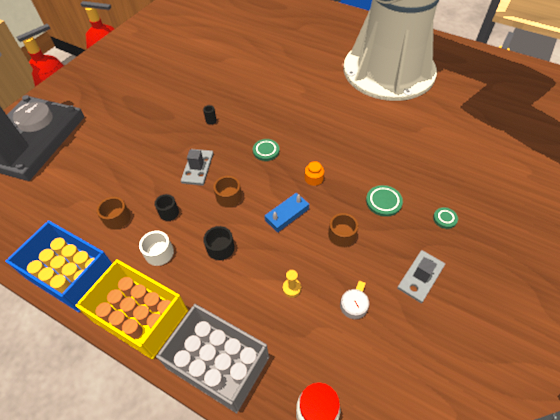

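View pics/wrist0.png

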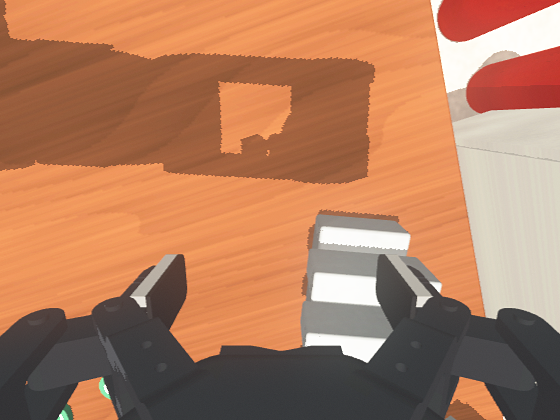

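The top view shows these items:
- Black cups: large at (317,154), middle at (374,162), small at (408,272).
- Seats: small (166,264), large (217,257), medium (337,262).
- Blue fixture at (285,207) and orange cap at (283,254).
- Plates at (168,204) and (381,214).
- Brown cups (235,209), (339,199), (408,138) and a white cup (357,127), which are decoys.

I'll enlarge to confirm.

```bash
cat > h.py <<'E'
import numpy as np, cv2
from scipy.spatial.transform import Rotation as R
from rig import monitor, optics
def cam(n,st=None):
    c=optics.get_calibration(n)
    K=(c['fx'],c['fy'],c['cx'],c['cy'])
    if n=='wrist':
        st=st or monitor.get_state()
        T=np.array(c['tool_from_camera']);Rt=R.from_rotvec(st['tool_rot']).as_matrix()
        return K,Rt@T[:3,:3],Rt@T[:3,3]+np.array(st['eef_pos'])
    return K,R.from_rotvec(c['attitude']).as_matrix(),np.array(c['xyz'])
def ray(C,uv):
    K,Rm,t=C
    d=np.array([(uv[0]-K[2])/K[0],-(uv[1]-K[3])/K[1],-1.]);return t,Rm@d
def onz(C,uv,z):
    t,d=ray(C,uv);return t+d*(z-t[2])/d[2]
def proj(C,p):
    K,Rm,t=C;q=Rm.T@(np.array(p)-t);return np.array([K[2]+K[0]*q[0]/-q[2],K[3]-K[1]*q[1]/-q[2]])
def blobs(mask,amin=30):
    n,l,s,c=cv2.connectedComponentsWithStats(mask.astype(np.uint8));
    return [(s[i],c[i],l==i) for i in range(1,n) if s[i][4]>=amin]
E
python3 - <<'E'
import cv2,numpy as np
from h import *
im=cv2.imread('pics/top0.png')
def crop(b,k):
    x,y,w,h=b;return cv2.resize(im[y:y+h,x:x+w],(w*k,h*k),interpolation=cv2.INTER_CUBIC)
a=np.hstack([crop((140,180,65,50),6),crop((350,190,65,50),6)])
b=crop((290,110,130,50),6)
cv2.imwrite('pics/crop1.png',np.vstack([a,b]))
C=cam('top')
hsv=cv2.cvtColor(im,cv2.COLOR_BGR2HSV)
H,S,V=[hsv[...,i].astype(int) for i in range(3)]
roi=np.zeros(H.shape,bool);roi[105:300,140:430]=1
for nm,m,z in [('black',(V<60),.02),('green',(H>60)&(H<90)&(S>90),.01),('blue',(H>100)&(H<125)&(S>120),.02),('orange',(H<22)&(H>8)&(S>200)&(V>200),.02)]:
    for s,c,mm in blobs(m&roi,25): print(nm,s,c.round(1),onz(C,c,z).round(4), 'size mm',(np.array(s[2:4])/476.26*1165).round())
E
```

```text
black [305 143  22  23 398] [315.8 153.8] [ 0.6847 -0.0799  0.02  ] size mm [54. 56.]
black [364 154  19  17 243] [372.9 162. ] [ 0.6674 -0.2223  0.02  ] size mm [46. 42.]
black [401 267  14  11 121] [407.3 272.2] [ 0.3976 -0.3063  0.02  ] size mm [34. 27.]
green [203 243  30  30 124] [218.5 257.2] [0.4232 0.1543 0.01  ] size mm [73. 73.]
green [208 248  19  20 296] [217.  257.3] [0.423  0.1579 0.01  ] size mm [46. 49.]
green [325 250  24  24 104] [335.5 261.5] [ 0.4193 -0.1328  0.01  ] size mm [59. 59.]
green [157 255  19  19  79] [166.5 264.2] [0.4033 0.281  0.01  ] size mm [46. 46.]
green [330 255  14  14 150] [336.8 261.6] [ 0.4192 -0.1361  0.01  ] size mm [34. 34.]
green [162 260   8   9  51] [165.3 263.9] [0.4039 0.284  0.01  ] size mm [20. 22.]
blue [272 188  26  38 529] [284.3 206.6] [ 0.5507 -0.0043  0.02  ] size mm [64. 93.]
```

View pics/crop1.png

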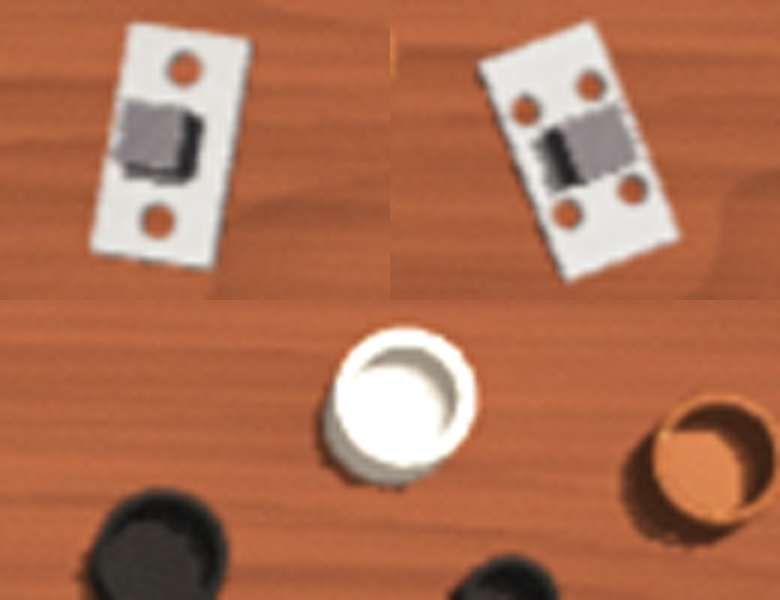

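The crop settles the plates: left (168,204) has two holes, so it is the one to mount. Right (381,214) has four. Only the three black cups fit the description; the white one and the brown ones are decoys. Next I'll cross-check positions with the scene camera.

```bash
python3 - <<'E'
import cv2,numpy as np
from h import *
def hv(im):
    h=cv2.cvtColor(im,cv2.COLOR_BGR2HSV);return [h[...,i].astype(int) for i in range(3)]
exp={'L':(.685,-.08,.02),'M':(.667,-.222,.02),'S':(.398,-.306,.02),'sL':(.423,.157,.01),'sM':(.419,-.135,.01),'sS':(.404,.283,.01)}
r={'L':.028,'M':.021,'S':.014,'sL':.038,'sM':.031,'sS':.024}
for n in ['top','scene']:
    im=cv2.imread(f'pics/{n}0.png');C=cam(n);H,S,V=hv(im)
    for k,p in exp.items():
        u,v=proj(C,p); m=(V<70) if k[0]!='s' else ((H>60)&(H<90)&(S>60))
        g=np.zeros(H.shape,bool);w=32;g[int(v)-w:int(v)+w,int(u)-w:int(u)+w]=1
        m=(m&g).astype(np.uint8)
        cs,_=cv2.findContours(m,cv2.RETR_EXTERNAL,cv2.CHAIN_APPROX_NONE)
        c=max(cs,key=lambda c:cv2.contourArea(cv2.convexHull(c)))
        M=cv2.moments(cv2.convexHull(c));uv=(M['m10']/M['m00'],M['m01']/M['m00'])
        q=onz(C,uv,p[2])
        print(n,k,np.round(uv,1),cv2.boundingRect(c),q.round(4))
    if n=='top':
        m=((H>100)&(H<125)&(S>120)).astype(np.uint8)
        cs,_=cv2.findContours(m[100:300],cv2.RETR_EXTERNAL,cv2.CHAIN_APPROX_NONE)
        c=[c+[[0,100]] for c in cs if cv2.contourArea(c)>200]
        for d in c:
            rc=cv2.minAreaRect(d);P=[onz(C,q,.02)[:2] for q in cv2.boxPoints(rc)];print('fix',rc,np.round(P,4).tolist(),np.mean(P,0))
        m=((S<60)&(V>150)).astype(np.uint8);g=np.zeros_like(m)
        g[180:240,150:190]=1;g[185:245,360:405]=1
        cs,_=cv2.findContours(m*g,cv2.RETR_EXTERNAL,cv2.CHAIN_APPROX_NONE)
        for d in cs:
          if cv2.contourArea(d)>200:
            rc=cv2.minAreaRect(d);P=[onz(C,q,.008)[:2] for q in cv2.boxPoints(rc)];print('plate',rc,np.round(P,4).tolist(),np.mean(P,0))
E
```

```text
top L [315.7 153.6] (305, 142, 23, 24) [ 0.6853 -0.0797  0.02  ]
top M [372.8 161.9] (364, 153, 19, 19) [ 0.6675 -0.222   0.02  ]
top S [407.1 272.2] (400, 267, 15, 11) [ 0.3978 -0.3057  0.02  ]
top sL [217.4 257.4] (203, 243, 30, 30) [0.4228 0.1571 0.01  ]
top sM [336.5 261.6] (325, 250, 24, 24) [ 0.4192 -0.1354  0.01  ]
top sS [165.8 264. ] (157, 255, 19, 19) [0.4039 0.2829 0.01  ]
fix ((284.2445373535156, 206.45254516601562), (15.80561637878418, 35.54127883911133), 19.98310661315918) [[0.5159, 0.0283], [0.5993, 0.0003], [0.5866, -0.0367], [0.5034, -0.0085]] [ 0.55130128 -0.00417037]
fix ((403.0, 102.5), (5.0, 58.0), 90.0) [[0.8263, -0.2249], [0.8298, -0.3714], [0.8168, -0.3712], [0.8134, -0.2249]] [ 0.821588   -0.29809829]
plate ((380.9482727050781, 214.62066650390625), (38.99602127075195, 20.6121826171875), 68.19859313964844) [[0.5722, -0.203], [0.5926, -0.2507], [0.503, -0.2865], [0.483, -0.2391]] [ 0.53768664 -0.24485978]
plate ((168.09815979003906, 203.9307098388672), (20.69466209411621, 39.04460906982422), 9.7824068069458) [[0.5077, 0.316], [0.6043, 0.3044], [0.5966, 0.253], [0.5001, 0.2652]] [0.55215294 0.28464815]
scene L [219.  242.9] (204, 227, 31, 33) [ 0.6845 -0.0839  0.02  ]
scene M [166.7 207.4] (155, 195, 24, 26) [ 0.6668 -0.2269  0.02  ]
scene S [209.8 114.8] (204, 106, 13, 18) [ 0.3962 -0.3105  0.02  ]
scene sL [383.9 200.4] (367, 186, 35, 30) [0.4263 0.1557 0.01  ]
scene sM [265.6 149.7] (253, 140, 26, 21) [ 0.4219 -0.137   0.01  ]
scene sS [445.2 217.6] (434, 208, 24, 20) [0.4069 0.2811 0.01  ]
```

```bash
cat >> h.py <<'E'
def plan(x,y,z,psi,verbose=True):
    """psi = world direction of jaws (tool y), mod pi; tool straight down"""
    s=monitor.get_state();Rt=R.from_rotvec(s['tool_rot']).as_matrix();p=np.array(s['eef_pos'])
    cur=np.arctan2(Rt[1,1],Rt[0,1])
    T=np.column_stack([[-np.sin(psi),np.cos(psi),0],[np.cos(psi),np.sin(psi),0],[0,0,-1.]])
    sl=Rt.T@(np.array([x,y,z])-p);dr=R.from_matrix(Rt.T@T).as_rotvec()
    print('t',round(s['time'],2),'pos',p.round(4),'psi',round(cur,4),'tilt',np.round(Rt[:2,2],4),'open',round(s['opening'],4),'F',np.round(s['ft_force'],1),'q6',round(s['q'][5],2))
    print('slide',sl.round(4),'dr',dr.round(4))
E
python3 -c "
from h import *
plan(.685,-.082,.13,-.12)"
```

```text
t 0.15 pos [0.191  0.5947 0.1957] psi 1.26 tilt [-0.0004 -0.001 ] open 0.0854 F [-0.  -0.4 -0. ] q6 -0.0
slide [-0.6773 -0.4931  0.0663] dr [-9.00e-04  8.00e-04  1.38e+00]
```

Call:
{"api": "carry_out", "payload": {
  "jaw": [0.08,0.08,0.08,0.08,0.08,0.08,0.08,0.08],
  "slide": [
    [-0.677,-0.493,0.066],
    [-0.677,-0.493,0.066],
    [-0.677,-0.493,0.066],
    [-0.677,-0.493,0.066],
    [-0.677,-0.493,0.066],
    [-0.677,-0.493,0.066],
    [-0.677,-0.493,0.066],
    [-0.677,-0.493,0.066]
  ],
  "dr": [
    [0,0,1.38],
    [0,0,1.38],
    [0,0,1.38],
    [0,0,1.38],
    [0,0,1.38],
    [0,0,1.38],
    [0,0,1.38],
    [0,0,1.38]
  ],
  "newtons": 30
}}

```text
time: 0.95
eef_pos: [0.427, 0.2712, 0.1648]
tool_rot: [2.161, 2.281, 0.0]
ft_force: [0.8, 1.4, 0.7]
opening: 0.0797
```

```bash
python3 -c "
from h import *
plan(.685,-.082,.13,-.12)"
```

```text
t 0.95 pos [0.427  0.2712 0.1648] psi 0.054 tilt [0.0002 0.0001] open 0.0797 F [0.8 1.4 0.7] q6 0.51
slide [-0.3666  0.2385  0.0348] dr [ 2.00e-04 -1.00e-04  1.74e-01]
```

Call:
{"api": "carry_out", "payload": {
  "jaw": [0.08,0.08,0.08,0.08,0.08,0.08,0.08,0.08],
  "slide": [
    [-0.367,0.238,0.035],
    [-0.367,0.238,0.035],
    [-0.367,0.238,0.035],
    [-0.367,0.238,0.035],
    [-0.367,0.238,0.035],
    [-0.367,0.238,0.035],
    [-0.367,0.238,0.035],
    [-0.367,0.238,0.035]
  ],
  "dr": [
    [0,0,0.174],
    [0,0,0.174],
    [0,0,0.174],
    [0,0,0.174],
    [0,0,0.174],
    [0,0,0.174],
    [0,0,0.174],
    [0,0,0.174]
  ]
}}

```text
time: 1.75
eef_pos: [0.6636, -0.0499, 0.1325]
tool_rot: [-2.344, -2.091, 0.0]
ft_force: [0.7, 1.3, -0.3]
opening: 0.0801
```

```bash
cat >> h.py <<'E'
def wcup(name,exp,kind='black',z=.02):
    """measure cup centre in wrist picture: hull centroid of the silhouette cast on mid height"""
    st=monitor.get_state();im=optics.get_image('wrist')[:,:,::-1].copy();C=cam('wrist',st)
    cv2.imwrite(f'pics/{name}.png',im)
    h=cv2.cvtColor(im,cv2.COLOR_BGR2HSV);H,S,V=[h[...,i].astype(int) for i in range(3)]
    m=(V<75) if kind=='black' else ((H>60)&(H<90)&(S>60))
    if kind=='black': m[300:]=0
    u=proj(C,exp);print('expected px',u.round())
    cs,_=cv2.findContours(m.astype(np.uint8),cv2.RETR_EXTERNAL,cv2.CHAIN_APPROX_NONE)
    for c in cs:
        hu=cv2.convexHull(c);M=cv2.moments(hu)
        if M['m00']<800: continue
        uv=np.array((M['m10']/M['m00'],M['m01']/M['m00']))
        if np.linalg.norm(uv-u)<90: print('px',uv.round(1),'box',cv2.boundingRect(c),'at',onz(C,uv,z).round(4))
E
python3 -c "
from h import *
wcup('w1',(.685,-.082,.02))
plan(.685,-.082,.13,-.12)"
```

```text
expected px [307. 222.]
px [310.  234.2] box (284, 213, 50, 41) at [ 0.6869 -0.0943  0.02  ]
px [302.5 205.3] box (279, 191, 53, 31) at [ 0.6826 -0.0646  0.02  ]
t 1.8 pos [ 0.6678 -0.0559  0.1321] psi -0.1159 tilt [ 0.0032 -0.0031] open 0.0801 F [ 2.  -4.2  0.6] q6 0.03
slide [-0.0239  0.0201  0.0022] dr [0.0035 0.0027 0.0041]
```

View pics/w1.png

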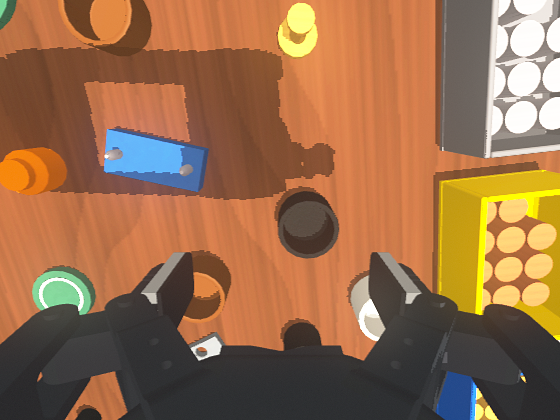

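The cup sits at (308,222), where I predicted it. Now I'll settle the tool over it and measure again with a mask that merges the interior.

Call:
{"api": "carry_out", "payload": {
  "jaw": [0.08,0.08,0.08,0.08],
  "slide": [
    [-0.024,0.02,0.002],
    [-0.024,0.02,0.002],
    [-0.024,0.02,0.002],
    [-0.024,0.02,0.002]
  ],
  "dr": [
    [0,0,0.004],
    [0,0,0.004],
    [0,0,0.004],
    [0,0,0.004]
  ]
}}

```text
time: 2.2
eef_pos: [0.6793, -0.0732, 0.1307]
tool_rot: [-2.348, -2.086, 0.001]
ft_force: [0.4, 0.1, 0.2]
opening: 0.0797
```

```bash
sed -i "s/m=(V<75) if/m=((V<110)\&(S<90)) if/" h.py; sed -i "s/    u=proj(C,exp);print/    m=cv2.morphologyEx(m.astype(np.uint8),cv2.MORPH_CLOSE,np.ones((7,7)))\n    u=proj(C,exp);print/" h.py
python3 -c "
from h import *
plan(.685,-.082,.01,-.12)
wcup('w2',(.685,-.082,.02))
plan(.685,-.082,.01,-.12)"
```

```text
t 2.2 pos [ 0.6793 -0.0732  0.1307] psi -0.1176 tilt [-0.0009  0.0004] open 0.0797 F [0.4 0.1 0.2] q6 0.01
slide [-0.0081  0.0068  0.1207] dr [-0.0009 -0.0003  0.0024]
expected px [288. 201.]
px [287.7 204.8] box (258, 170, 62, 67) at [ 0.6842 -0.0853  0.02  ]
t 2.25 pos [ 0.6794 -0.073   0.1309] psi -0.1172 tilt [-0.0005  0.0003] open 0.08 F [ 0.2 -0.3  0.4] q6 0.01
slide [-0.0083  0.0067  0.1209] dr [-0.0006 -0.0002  0.0028]
```

View pics/w2.png

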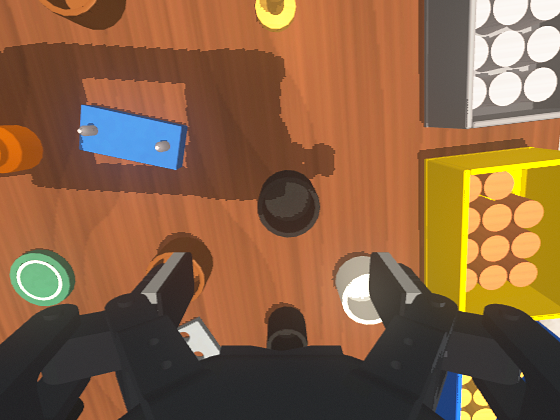

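The large cup measures (0.684,-0.084). Next: descend, grip, lift.

Call:
{"api": "carry_out", "payload": {
  "jaw": [0.08,0.08,0.08,0.08,0.08,0.04,0.04,0.04],
  "slide": [
    [-0.01,0.007,0.0],
    [-0.01,0.007,0.045],
    [-0.01,0.007,0.09],
    [-0.01,0.007,0.12],
    [-0.01,0.007,0.12],
    [-0.01,0.007,0.12],
    [-0.01,0.007,0.12],
    [-0.01,0.007,0.12]
  ],
  "dr": [
    [0,0,0],
    [0,0,0],
    [0,0,0],
    [0,0,0],
    [0,0,0],
    [0,0,0],
    [0,0,0],
    [0,0,0]
  ],
  "newtons": 30
}}

```text
time: 3.05
eef_pos: [0.6875, -0.0851, 0.0134]
tool_rot: [2.346, 2.085, 0.004]
ft_force: [-0.6, 0.7, 1.3]
opening: 0.04
```

Call:
{"api": "carry_out", "payload": {
  "jaw": [0.04,0.04,0.04,0.04,0.04],
  "slide": [
    [0,0,0],
    [0,0,0],
    [0,0,-0.03],
    [0,0,-0.07],
    [0,0,-0.07]
  ],
  "dr": [
    [0,0,0],
    [0,0,0],
    [0,0,0],
    [0,0,0],
    [0,0,0]
  ]
}}

```text
time: 3.55
eef_pos: [0.6897, -0.0853, 0.087]
tool_rot: [2.344, 2.082, 0.009]
ft_force: [-0.2, -0.6, 0.3]
opening: 0.0399
```

```bash

python3 -c "
from h import *
import math
plan(.424,.156,.09,math.atan2(.156,.424))
cv2.imwrite('pics/s1.png',optics.get_image('scene')[:,:,::-1])
plan(.424,.156,.09,math.atan2(.156,.424))
"
```

```text
t 3.55 pos [ 0.6897 -0.0853  0.087 ] psi -0.118 tilt [ 0.0089 -0.0011] open 0.0399 F [-0.2 -0.6  0.3] q6 -0.01
slide [ 0.2084 -0.2922 -0.0056] dr [ 0.0088  0.0022 -0.4706]
t 3.6 pos [ 0.6882 -0.0851  0.0845] psi -0.118 tilt [ 0.006  -0.0008] open 0.0401 F [ 0.7  0.6 -0.4] q6 -0.01
slide [ 0.2084 -0.2907 -0.0072] dr [ 0.0059  0.0015 -0.4705]
```

View pics/s1.png

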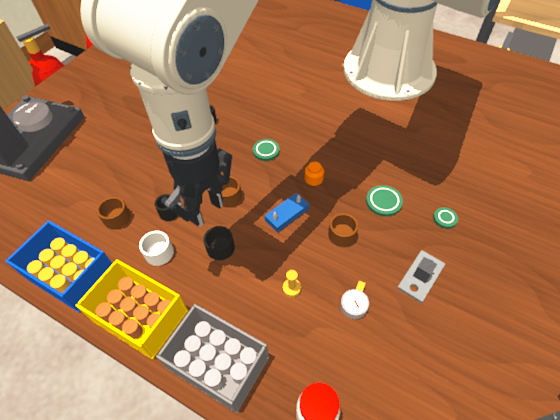

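The gripper closed without touching the large cup, which is still at (219,243). I need to see how that picture squares with the reported TCP.

```bash

python3 -c "
from h import *
s=monitor.get_state();p=np.array(s['eef_pos'])
for n in ['scene','top']:
    C=cam(n)
    print(n,'tcp px',proj(C,p),'grip',proj(C,p+[0,0,.0187]),'cup',proj(C,(.684,-.084,.02)), 'base',proj(C,(0,0,0)))
im=optics.get_image('top')[:,:,::-1]
cv2.imwrite('pics/t1.png',cv2.resize(im[90:290,230:430],None,fx=3,fy=3))
im=optics.get_image('wrist')[:,:,::-1]
cv2.imwrite('pics/w3.png',im)
im=cv2.imread('pics/s1.png');cv2.imwrite('pics/s1c.png',cv2.resize(im[140:290,130:330],None,fx=4,fy=4))
"
```

```text
scene tcp px [212.19532434 225.85783651] grip [210.53866039 220.10808171] cup [219.15163153 242.63710612] base [388.8168551   70.23884735]
top tcp px [320.26179567 146.73763095] grip [320.99622874 144.94402275] cup [317.42697617 154.14798437] base [277.41129733 437.71657614]
```

View pics/t1.png

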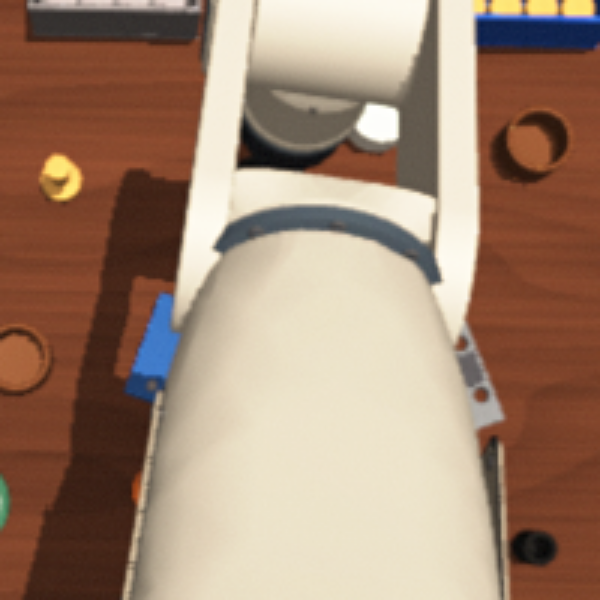

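View pics/w3.png

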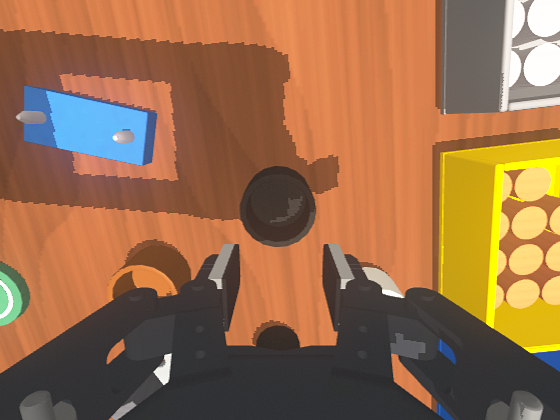

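View pics/s1c.png

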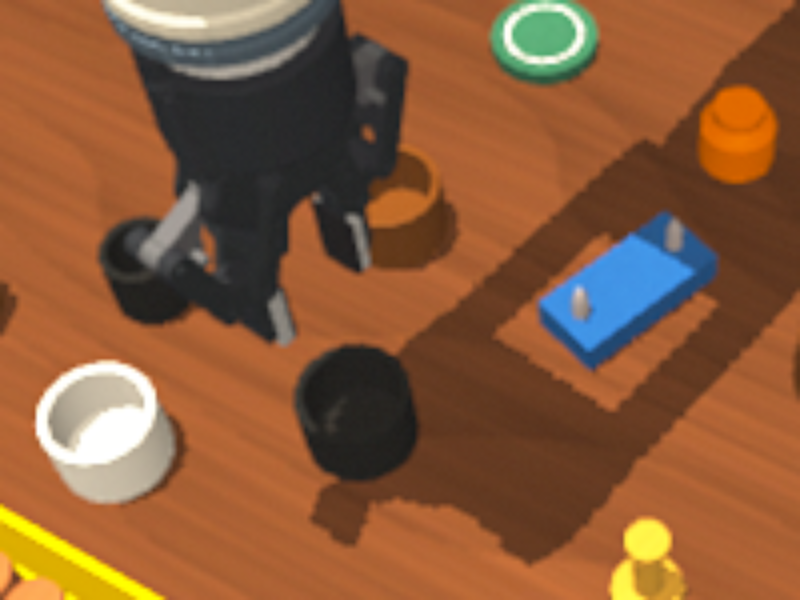

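```bash

python3 -c "
from h import *
s=monitor.get_state();p=np.array(s['eef_pos']);print(p)
C=cam('scene')
for uv in [(130+285/4,140+340/4),(130+360/4,140+268/4)]:
  for z in (.08,.09,.1,.11,.12,.13): print(np.round(uv,1),onz(C,uv,z).round(4))
"
```

```text
[ 0.68564667 -0.08480541  0.08109916]
[201.2 225. ] [ 0.6943 -0.1061  0.08  ]
[201.2 225. ] [ 0.6988 -0.1007  0.09  ]
[201.2 225. ] [ 0.7033 -0.0952  0.1   ]
[201.2 225. ] [ 0.7077 -0.0898  0.11  ]
[201.2 225. ] [ 0.7122 -0.0843  0.12  ]
[201.2 225. ] [ 0.7167 -0.0789  0.13  ]
[220. 207.] [ 0.6442 -0.0991  0.08  ]
[220. 207.] [ 0.6494 -0.0938  0.09  ]
[220. 207.] [ 0.6547 -0.0885  0.1   ]
[220. 207.] [ 0.6599 -0.0831  0.11  ]
[220. 207.] [ 0.6652 -0.0778  0.12  ]
[220. 207.] [ 0.6704 -0.0724  0.13  ]
```

Lateral alignment looks right, so height is the suspect. I'll open, descend to the same height and look before closing.

Call:
{"api": "carry_out", "payload": {
  "jaw": [0.08,0.08,0.08,0.08,0.08,0.08,0.08,0.08],
  "slide": [
    [0,0,0],
    [0,0,0],
    [0,0,0],
    [0,0,0.03],
    [0,0,0.06],
    [0,0,0.07],
    [0,0,0.07],
    [0,0,0.07]
  ],
  "dr": [
    [0,0,0],
    [0,0,0],
    [0,0,0],
    [0,0,0],
    [0,0,0],
    [0,0,0],
    [0,0,0],
    [0,0,0]
  ]
}}

```text
time: 4.5
eef_pos: [0.6864, -0.0849, 0.0117]
tool_rot: [2.348, 2.086, 0.001]
ft_force: [0.0, -0.1, 0.1]
opening: 0.0797
```

```bash

python3 -c "
from h import *
im=optics.get_image('scene')[:,:,::-1];plan(.684,-.084,.01,-.12)
cv2.imwrite('pics/s2c.png',cv2.resize(im[140:290,130:330],None,fx=4,fy=4))
cv2.imwrite('pics/w4.png',optics.get_image('wrist')[:,:,::-1])
"
```

```text
t 4.55 pos [ 0.6868 -0.0849  0.0123] psi -0.118 tilt [ 0.0017 -0.0002] open 0.08 F [ 0.2  0.4 -0.7] q6 -0.01
slide [ 0.0006 -0.0029  0.0023] dr [ 0.0018 -0.      0.002 ]
```

View pics/s2c.png

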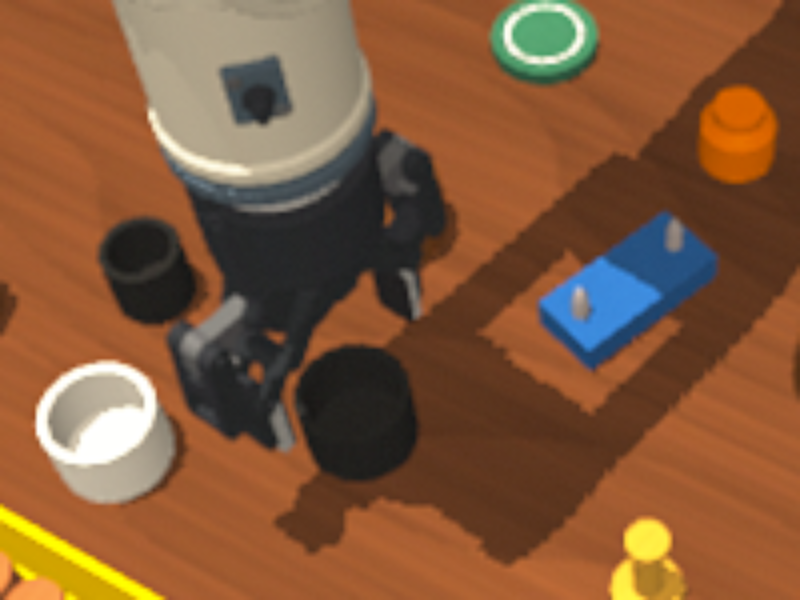

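View pics/w4.png

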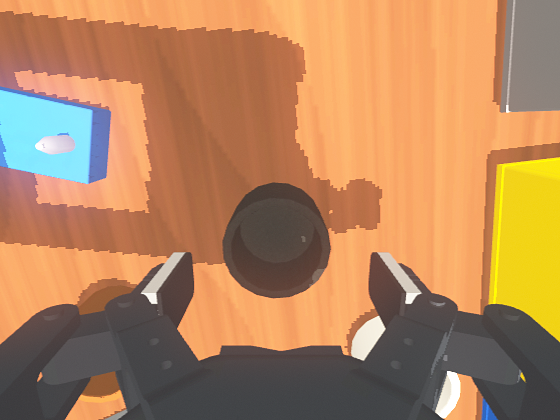

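The pads look higher than the reported TCP implies. I'll triangulate the fingertip corners using the wrist and scene views.

```bash

python3 -c "
from h import *
s=monitor.get_state();p=np.array(s['eef_pos']);print(p)
C=cam('scene');W=cam('wrist')
def tri(a,b):
    (t1,d1),(t2,d2)=ray(C,a),ray(W,b)
    A=np.column_stack([d1,-d2]);k=np.linalg.lstsq(A,t2-t1,rcond=None)[0]
    q1=t1+k[0]*d1;q2=t2+k[1]*d2;print(((q1+q2)/2).round(4),'gap',np.linalg.norm(q1-q2).round(4))
# right finger in wrist = +tool y = far (+x world) = lower-left in scene
tri((130+290/4,140+445/4),(375,255)); tri((130+415/4,140+315/4),(188,255))
im=cv2.imread('pics/s2c.png');cv2.imwrite('pics/s2d.png',cv2.resize(im[240:480,160:460],None,fx=2.5,fy=2.5))
im=cv2.imread('pics/w4.png');cv2.imwrite('pics/w4d.png',cv2.resize(im[220:340,130:430],None,fx=2.6,fy=2.6))
"
```

```text
[ 0.68698994 -0.08498876  0.01251594]
[ 0.7298 -0.0826  0.058 ] gap 0.0004
[ 0.653  -0.0638  0.0775] gap 0.002
```

View pics/s2d.png

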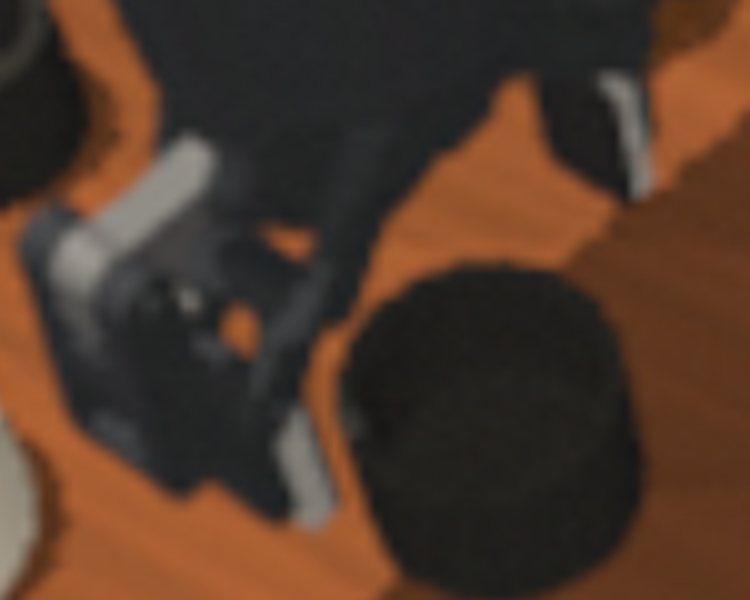

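View pics/w4d.png

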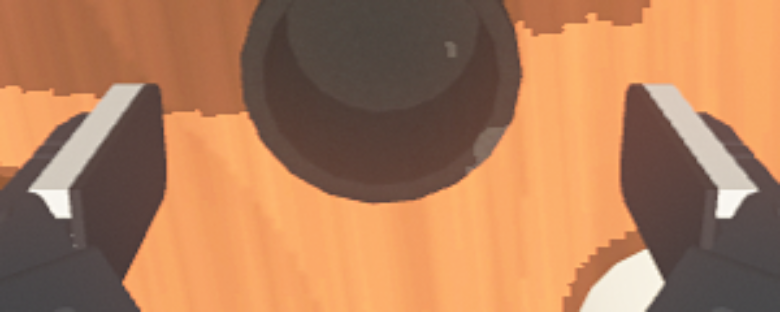

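The fingertips triangulate to z≈0.057 while TCP z reads 0.0125. They sit about 45 mm higher than the nominal TCP when open, which explains the miss: they closed above the rim. I'll lower in small steps while watching the force.

Call:
{"api": "carry_out", "payload": {
  "jaw": [0.08,0.08,0.08,0.08,0.08],
  "slide": [
    [0,-0.002,0.01],
    [0,-0.002,0.02],
    [0,-0.002,0.025],
    [0,-0.002,0.03],
    [0,-0.002,0.03]
  ],
  "dr": [
    [0,0,0],
    [0,0,0],
    [0,0,0],
    [0,0,0],
    [0,0,0]
  ]
}}

```text
time: 5.1
eef_pos: [0.6832, -0.0845, -0.0201]
tool_rot: [-2.348, -2.086, 0.002]
ft_force: [-0.6, 0.2, -0.2]
opening: 0.0799
```

```bash

python3 -c "
from h import *
im=optics.get_image('scene')[:,:,::-1];plan(.684,-.084,-.02,-.12)
cv2.imwrite('pics/s3c.png',cv2.resize(im[190:270,180:280],None,fx=7,fy=7))
cv2.imwrite('pics/w5.png',optics.get_image('wrist')[:,:,::-1])
"
```

```text
t 5.15 pos [ 0.6835 -0.0846 -0.0196] psi -0.118 tilt [-0.0009  0.0001] open 0.0799 F [ 0.7 -0.2  0.1] q6 -0.01
slide [0.0006 0.0005 0.0004] dr [-0.0009  0.      0.002 ]
```

View pics/s3c.png

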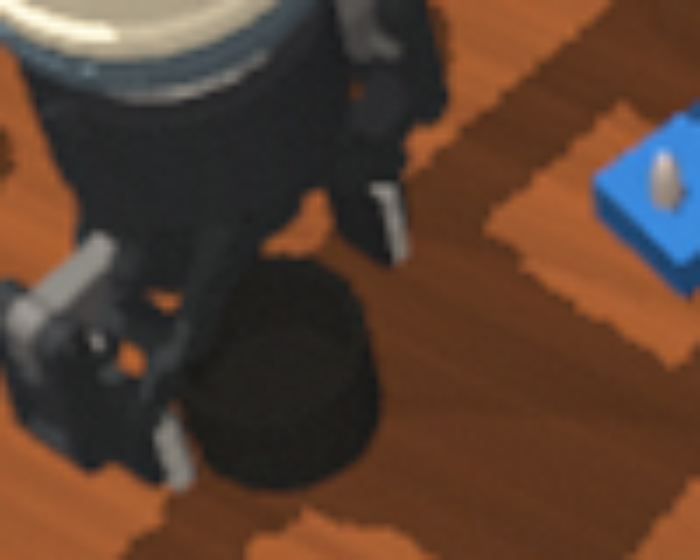

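View pics/w5.png

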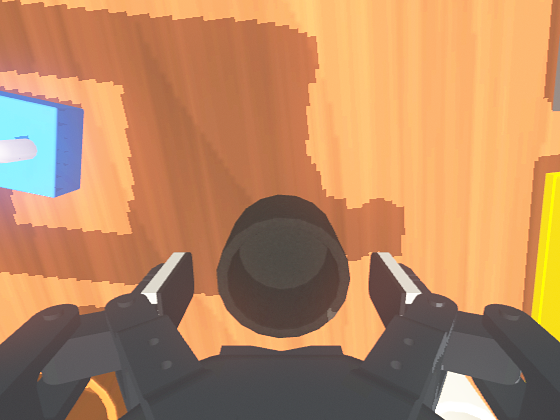

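The fingers now straddle the cup with its rim at (283,290), and there is no contact force. Closing.

Call:
{"api": "carry_out", "payload": {
  "jaw": [0.04,0.04,0.04,0.04,0.04,0.04],
  "slide": [
    [0,0,0],
    [0,0,0],
    [0,0,0],
    [0,0,0],
    [0,0,-0.005],
    [0,0,-0.02]
  ],
  "dr": [
    [0,0,0],
    [0,0,0],
    [0,0,0],
    [0,0,0],
    [0,0,0],
    [0,0,0]
  ],
  "newtons": 30
}}

```text
time: 5.8
eef_pos: [0.6822, -0.0844, -0.0001]
tool_rot: [-2.347, -2.085, 0.003]
ft_force: [0.2, -0.1, -1.5]
opening: 0.0542
```

Gripped at 54 mm opening. Lift, then carry it to the large seat.

```bash

python3 -c "
from h import *
import math
plan(.424,.156,.08,math.atan2(.156,.424))"
```

```text
t 5.8 pos [ 6.822e-01 -8.440e-02 -1.000e-04] psi -0.118 tilt [-0.0033  0.0004] open 0.0542 F [ 0.2 -0.1 -1.5] q6 -0.01
slide [ 0.2083 -0.285  -0.0792] dr [-0.0033 -0.0008 -0.4705]
```

Call:
{"api": "carry_out", "payload": {
  "jaw": [0.04,0.04,0.04,0.04,0.04,0.04,0.04,0.04],
  "slide": [
    [0,0,-0.04],
    [0,0,-0.08],
    [0.208,-0.285,-0.08],
    [0.208,-0.285,-0.08],
    [0.208,-0.285,-0.08],
    [0.208,-0.285,-0.08],
    [0.208,-0.285,-0.08],
    [0.208,-0.285,-0.08]
  ],
  "dr": [
    [0,0,0],
    [0,0,0],
    [0,0,-0.47],
    [0,0,-0.47],
    [0,0,-0.47],
    [0,0,-0.47],
    [0,0,-0.47],
    [0,0,-0.47]
  ]
}}

```text
time: 6.6
eef_pos: [0.4627, 0.1206, 0.0819]
tool_rot: [1.798, 2.575, 0.002]
ft_force: [0.9, 1.4, -1.3]
opening: 0.0544
```

Call:
{"api": "carry_out", "payload": {
  "jaw": [0.04,0.04,0.04],
  "slide": [
    [0.018,-0.049,0],
    [0.018,-0.049,0],
    [0.018,-0.049,0]
  ],
  "dr": [
    [0,0,0],
    [0,0,0],
    [0,0,0]
  ]
}}

```text
time: 6.9
eef_pos: [0.4111, 0.1198, 0.0818]
tool_rot: [1.796, 2.577, 0.001]
ft_force: [1.0, -0.8, -0.2]
opening: 0.0549
```

```bash

python3 -c "
from h import *
import math
plan(.424,.156,-.009,math.atan2(.156,.424))
wcup('w6',(.424,.156,.01),'green',.01)
plan(.424,.156,-.009,math.atan2(.156,.424))
"
```

```text
t 6.9 pos [0.4111 0.1198 0.0818] psi 0.3533 tilt [0.0009 0.0002] open 0.0549 F [ 1.  -0.8 -0.2] q6 -0.07
slide [0.0295 0.0245 0.0908] dr [0.0009 0.0002 0.0008]
expected px [312. 167.]
px [310.1 163.7] box (263, 119, 94, 92) at [0.4215 0.1582 0.01  ]
t 6.95 pos [0.4129 0.1199 0.082 ] psi 0.3525 tilt [0.0025 0.0006] open 0.0544 F [ 0.  -0.2 -0.3] q6 -0.07
slide [0.0301 0.0227 0.0911] dr [ 0.0025  0.0003 -0.    ]
```

View pics/w6.png

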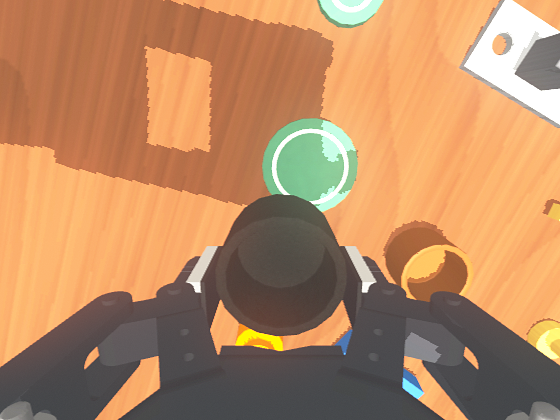

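The seat ring is at (310,164), giving (0.4215,0.158), which agrees with the top view. Lowering and releasing.

Call:
{"api": "carry_out", "payload": {
  "jaw": [0.04,0.04,0.04,0.04,0.04,0.04,0.04,0.04],
  "slide": [
    [0.032,0.022,0],
    [0.032,0.022,0],
    [0.032,0.022,0.04],
    [0.032,0.022,0.075],
    [0.032,0.022,0.083],
    [0.032,0.022,0.087],
    [0.032,0.022,0.09],
    [0.032,0.022,0.09]
  ],
  "dr": [
    [0,0,0],
    [0,0,0],
    [0,0,0],
    [0,0,0],
    [0,0,0],
    [0,0,0],
    [0,0,0],
    [0,0,0]
  ]
}}

```text
time: 7.75
eef_pos: [0.4227, 0.1574, -0.0081]
tool_rot: [1.798, 2.575, 0.002]
ft_force: [0.4, -0.8, -1.4]
opening: 0.0543
```

```bash

python3 -c "
from h import *
plan(.4225,.1575,-.0095,.3525)
im=optics.get_image('scene')[:,:,::-1]
cv2.imwrite('pics/s4.png',cv2.resize(im[140:260,310:470],None,fx=5,fy=5))
plan(.4225,.1575,-.0095,.3525)
"
```

```text
t 7.75 pos [ 0.4227  0.1574 -0.0081] psi 0.3517 tilt [0.0018 0.0006] open 0.0543 F [ 0.4 -0.8 -1.4] q6 0.0
slide [ 0.0002 -0.0001  0.0014] dr [ 0.0019  0.     -0.0008]
t 7.8 pos [ 0.4226  0.1575 -0.008 ] psi 0.3517 tilt [0.002  0.0007] open 0.0545 F [-0.2  0.3 -0.9] q6 0.0
slide [ 0.0001 -0.0001  0.0015] dr [ 0.0021 -0.     -0.0008]
```

View pics/s4.png

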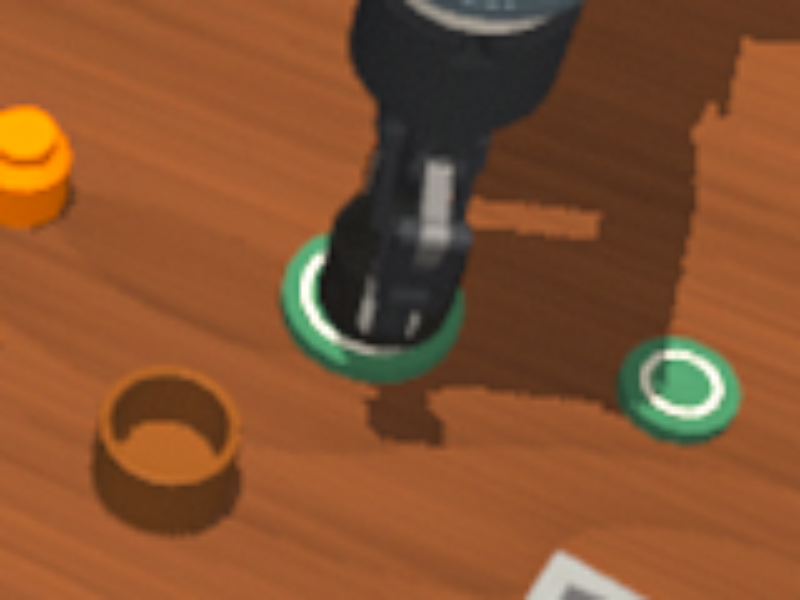

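The cup is just above the seat and near centre. Lower 2 mm more, release, retreat, verify.

Call:
{"api": "carry_out", "payload": {
  "jaw": [0.04,0.04,0.075,0.075,0.075,0.075,0.075,0.075],
  "slide": [
    [0,0,0.0015],
    [0,0,0.0015],
    [0,0,0.0015],
    [0,0,0.0015],
    [0,0,-0.02],
    [0,0,-0.06],
    [0,0,-0.1],
    [0,0,-0.1]
  ],
  "dr": [
    [0,0,0],
    [0,0,0],
    [0,0,0],
    [0,0,0],
    [0,0,0],
    [0,0,0],
    [0,0,0],
    [0,0,0]
  ]
}}

```text
time: 8.6
eef_pos: [0.4247, 0.1584, 0.0956]
tool_rot: [1.795, 2.572, 0.011]
ft_force: [-0.7, -0.3, -0.5]
opening: 0.0749
```

```bash

python3 -c "
from h import *
wcup('w7',(.4225,.1575,.03),'black',.03)
im=cv2.imread('pics/w7.png')
h=cv2.cvtColor(im,cv2.COLOR_BGR2HSV);H,S,V=[h[...,i].astype(int) for i in range(3)]
cs,_=cv2.findContours(((H>60)&(H<95)&(S>60)).astype(np.uint8),0,1);c=max(cs,key=lambda c:cv2.contourArea(cv2.convexHull(c)));M=cv2.moments(cv2.convexHull(c));uv=(M['m10']/M['m00'],M['m01']/M['m00'])
print('seat',uv,onz(cam('wrist'),uv,.01))
plan(.397,-.308,.1,-.66)
"
```

```text
expected px [277. 206.]
px [277.5 204.9] box (240, 166, 75, 79) at [0.4225 0.1582 0.03  ]
seat (275.2275764458049, 195.06513939633322) [0.4179058  0.16062509 0.01      ]
t 8.65 pos [0.4235 0.158  0.0935] psi 0.3521 tilt [0.0054 0.002 ] open 0.0746 F [ 0.6  0.3 -0.8] q6 0.0
slide [-0.4283 -0.1855 -0.0076] dr [ 0.0053 -0.0029  1.0121]
```

View pics/w7.png

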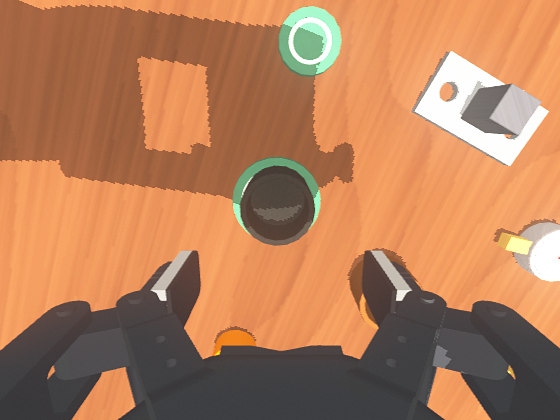

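The large cup stands on its seat at (277,205). Next, the small cup.

Call:
{"api": "carry_out", "payload": {
  "jaw": [0.07,0.07,0.07,0.07,0.07,0.07,0.07,0.07],
  "slide": [
    [-0.428,-0.186,0],
    [-0.428,-0.186,0],
    [-0.428,-0.186,0],
    [-0.428,-0.186,0],
    [-0.428,-0.186,0],
    [-0.428,-0.186,0],
    [-0.428,-0.186,0],
    [-0.428,-0.186,0]
  ],
  "dr": [
    [0,0,1.012],
    [0,0,1.012],
    [0,0,1.012],
    [0,0,1.012],
    [0,0,1.012],
    [0,0,1.012],
    [0,0,1.012],
    [0,0,1.012]
  ]
}}

```text
time: 9.45
eef_pos: [0.397, -0.2438, 0.09]
tool_rot: [-2.823, -1.375, 0.001]
ft_force: [0.9, 0.8, -0.9]
opening: 0.0699
```

```bash

python3 -c "
from h import *
plan(.397,-.308,.095,-.66)
"
```

```text
t 9.45 pos [ 0.397  -0.2438  0.09  ] psi -0.6642 tilt [-0.0012  0.0008] open 0.0699 F [ 0.9  0.8 -0.9] q6 0.11
slide [-0.0505  0.0396 -0.0051] dr [-0.0014  0.0001 -0.0042]
```

Call:
{"api": "carry_out", "payload": {
  "jaw": [0.06,0.06,0.06,0.06],
  "slide": [
    [-0.05,0.04,0],
    [-0.05,0.04,0],
    [-0.05,0.04,0],
    [-0.05,0.04,0]
  ],
  "dr": [
    [0,0,0],
    [0,0,0],
    [0,0,0],
    [0,0,0]
  ]
}}

```text
time: 9.85
eef_pos: [0.3982, -0.3049, 0.0899]
tool_rot: [-2.82, -1.38, 0.001]
ft_force: [-0.0, -0.1, -0.9]
opening: 0.0602
```

```bash

python3 -c "
from h import *
wcup('w8',(.397,-.308,.02),'black',.02)
plan(.397,-.308,-.02,-.66)
im=optics.get_image('top')[:,:,::-1]
cv2.imwrite('pics/t2.png',cv2.resize(im[200:300,150:350],None,fx=4,fy=4))
"
```

```text
expected px [282. 208.]
px [283. 211.] box (266, 189, 35, 44) at [ 0.396  -0.3103  0.02  ]
t 9.9 pos [ 0.3984 -0.3045  0.0901] psi -0.6596 tilt [-0.0017  0.0017] open 0.0601 F [0.1 0.1 0.1] q6 0.0
slide [-0.0037  0.0013  0.1101] dr [-0.0024 -0.0003  0.0004]
```

View pics/w8.png

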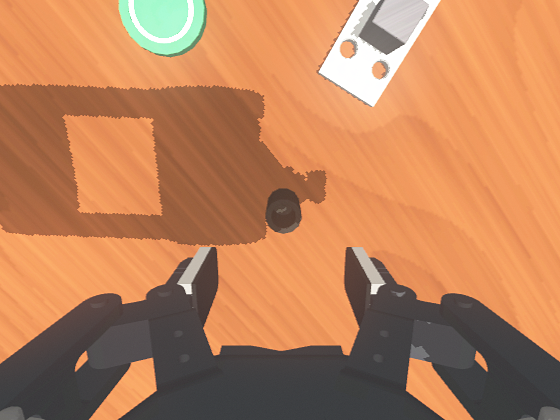

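View pics/t2.png

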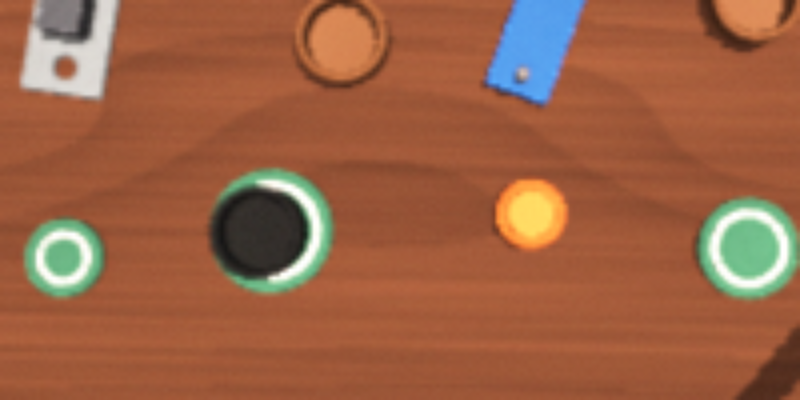

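The top view confirms the large cup is centred to about 2 mm once perspective is taken out. The small cup at (283,211) measures (0.396,-0.310). Descend and grip.

Call:
{"api": "carry_out", "payload": {
  "jaw": [0.06,0.06,0.06,0.06,0.06,0.015,0.015,0.015],
  "slide": [
    [-0.006,0.0015,0.0],
    [-0.006,0.0015,0.045],
    [-0.006,0.0015,0.09],
    [-0.006,0.0015,0.108],
    [-0.006,0.0015,0.108],
    [-0.006,0.0015,0.108],
    [-0.006,0.0015,0.108],
    [-0.006,0.0015,0.108]
  ],
  "dr": [
    [0,0,0],
    [0,0,0],
    [0,0,0],
    [0,0,0],
    [0,0,0],
    [0,0,0],
    [0,0,0],
    [0,0,0]
  ],
  "newtons": 25
}}

```text
time: 10.75
eef_pos: [0.3978, -0.3125, -0.0155]
tool_rot: [2.819, 1.381, 0.002]
ft_force: [0.3, 1.3, 5.0]
opening: 0.0269
```

Call:
{"api": "carry_out", "payload": {
  "jaw": [0.015,0.015,0.015,0.015,0.015],
  "slide": [
    [0,0,0],
    [0,0,0],
    [0,0,-0.03],
    [0,0,-0.08],
    [0,0,-0.1]
  ],
  "dr": [
    [0,0,0],
    [0,0,0],
    [0,0,0],
    [0,0,0],
    [0,0,0]
  ]
}}

```text
time: 11.25
eef_pos: [0.3984, -0.3132, 0.0873]
tool_rot: [2.817, 1.38, 0.004]
ft_force: [0.2, -0.6, -0.5]
opening: 0.0263
```

```bash

python3 -c "
from h import *
plan(.405,.2825,.08,.609)
"
```

```text
t 11.25 pos [ 0.3984 -0.3132  0.0873] psi -0.66 tilt [ 0.0044 -0.0035] open 0.0263 F [ 0.2 -0.6 -0.5] q6 -0.01
slide [ 0.4747 -0.36    0.0052] dr [ 0.0048  0.0036 -1.269 ]
```

The small cup is held at 26 mm opening. The fingertips brushed the bench with 5 N on closing, so the middle cup gets gripped a little higher. Carry it to the small seat.

Call:
{"api": "carry_out", "payload": {
  "jaw": [0.015,0.015,0.015,0.015,0.015,0.015,0.015,0.015],
  "slide": [
    [0.475,-0.36,-0.01],
    [0.475,-0.36,-0.01],
    [0.475,-0.36,-0.01],
    [0.475,-0.36,-0.01],
    [0.475,-0.36,-0.01],
    [0.475,-0.36,-0.01],
    [0.475,-0.36,-0.01],
    [0.475,-0.36,-0.01]
  ],
  "dr": [
    [0,0,-1.27],
    [0,0,-1.27],
    [0,0,-1.27],
    [0,0,-1.27],
    [0,0,-1.27],
    [0,0,-1.27],
    [0,0,-1.27],
    [0,0,-1.27]
  ]
}}

```text
time: 12.05
eef_pos: [0.4014, 0.0902, 0.0908]
tool_rot: [1.539, 2.737, 0.002]
ft_force: [1.2, -1.0, 0.4]
opening: 0.0262
```

```bash

python3 -c "
from h import *
plan(.405,.2825,.09,.609)
"
```

```text
t 12.05 pos [0.4014 0.0902 0.0908] psi 0.5461 tilt [0.0024 0.0004] open 0.0262 F [ 1.2 -1.   0.4] q6 -0.33
slide [0.1625 0.1029 0.0008] dr [ 0.0022  0.0009 -0.0629]
```

Call:
{"api": "carry_out", "payload": {
  "jaw": [0.015,0.015,0.015,0.015,0.015,0.015],
  "slide": [
    [0.13,0.1,0],
    [0.13,0.1,0],
    [0.13,0.1,0],
    [0.13,0.1,0],
    [0.13,0.1,0],
    [0.13,0.1,0]
  ],
  "dr": [
    [0,0,-0.063],
    [0,0,-0.063],
    [0,0,-0.063],
    [0,0,-0.063],
    [0,0,-0.063],
    [0,0,-0.063]
  ]
}}

```text
time: 12.65
eef_pos: [0.4197, 0.2503, 0.0898]
tool_rot: [-1.46, -2.781, 0.001]
ft_force: [0.4, -0.2, 0.4]
opening: 0.0267
```

```bash

python3 -c "
from h import *
wcup('w9',(.405,.2825,.01),'green',.01)
plan(.405,.2825,-.0045,.609)
"
```

```text
expected px [289. 159.]
px [286.2 158.2] box (258, 129, 57, 59) at [0.4028 0.2822 0.01  ]
t 12.7 pos [0.4197 0.2498 0.0898] psi 0.6027 tilt [-0.0004 -0.0006] open 0.0265 F [-0.3  0.6  0.3] q6 -0.07
slide [0.0353 0.0065 0.0942] dr [-0.0007  0.0003 -0.0063]
```

View pics/w9.png

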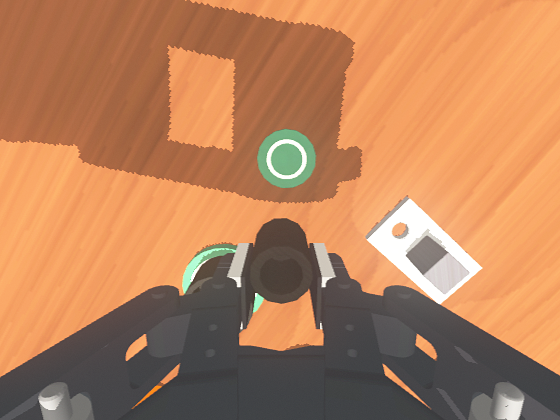

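Seat at (286,158) → (0.403,0.2825). Place it.

Call:
{"api": "carry_out", "payload": {
  "jaw": [0.015,0.015,0.015,0.015,0.015,0.015,0.015,0.015],
  "slide": [
    [0.0355,0.005,0],
    [0.0355,0.005,0],
    [0.0355,0.005,0.04],
    [0.0355,0.005,0.075],
    [0.0355,0.005,0.086],
    [0.0355,0.005,0.091],
    [0.0355,0.005,0.094],
    [0.0355,0.005,0.094]
  ],
  "dr": [
    [0,0,0],
    [0,0,0],
    [0,0,0],
    [0,0,0],
    [0,0,0],
    [0,0,0],
    [0,0,0],
    [0,0,0]
  ]
}}

```text
time: 13.5
eef_pos: [0.4049, 0.2832, -0.0035]
tool_rot: [1.462, 2.78, 0.002]
ft_force: [0.2, 0.4, -0.9]
opening: 0.0265
```

```bash

python3 -c "
from h import *
im=optics.get_image('scene')[:,:,::-1]
cv2.imwrite('pics/s5.png',cv2.resize(im[150:270,350:510],None,fx=5,fy=5))
plan(.4033,.2825,-.0055,.603)
"
```

```text
t 13.55 pos [ 0.405   0.2834 -0.0033] psi 0.6027 tilt [0.0014 0.0009] open 0.027 F [-0.  -0.6 -0.2] q6 0.0
slide [ 0.0002 -0.0019  0.0022] dr [ 0.0017  0.     -0.0003]
```

View pics/s5.png

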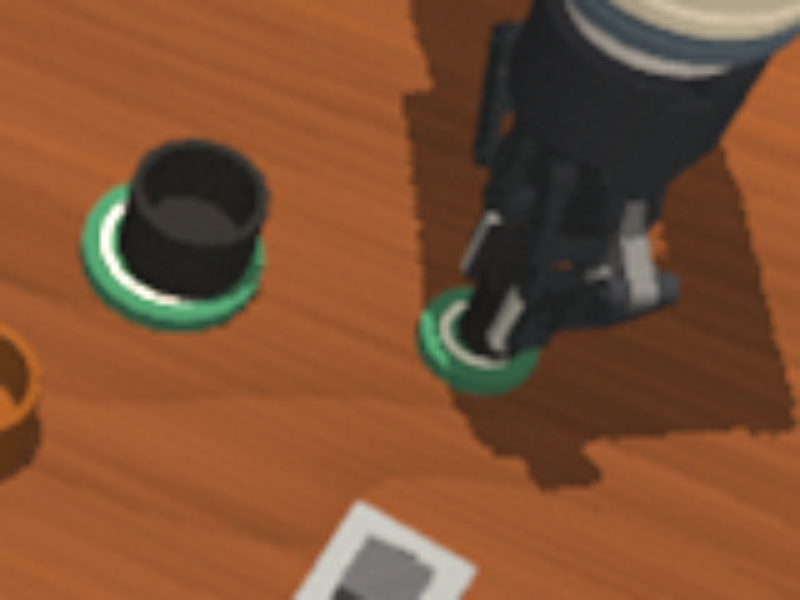

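Call:
{"api": "carry_out", "payload": {
  "jaw": [0.015,0.015,0.05,0.05,0.05,0.05,0.05,0.05],
  "slide": [
    [0,-0.001,0.002],
    [0,-0.001,0.002],
    [0,-0.001,0.002],
    [0,-0.001,0.002],
    [0,-0.001,-0.02],
    [0,-0.001,-0.06],
    [0,-0.001,-0.1],
    [0,-0.001,-0.1]
  ],
  "dr": [
    [0,0,0],
    [0,0,0],
    [0,0,0],
    [0,0,0],
    [0,0,0],
    [0,0,0],
    [0,0,0],
    [0,0,0]
  ]
}}

```text
time: 14.35
eef_pos: [0.4061, 0.2845, 0.1003]
tool_rot: [1.46, 2.778, 0.011]
ft_force: [0.5, -0.3, -0.3]
opening: 0.0501
```

```bash

python3 -c "
from h import *
C=cam('scene')
im=optics.get_image('scene')[:,:,::-1].copy()
for p,r in [((.4225,.158),.038),((.4033,.2825),.024)]:
  for rr,z,col in [(r,.01,(0,255,255)),(r-.010,.01,(255,0,255)),(r-.010,.05,(255,255,0))]:
    pts=np.array([proj(C,(p[0]+rr*np.cos(a),p[1]+rr*np.sin(a),z)) for a in np.linspace(0,6.3,25)])
    if r>0: print(p,rr,z,'cols',pts[:,0].min().round(1),pts[:,0].max().round(1),'rows',pts[:,1].min().round(1),pts[:,1].max().round(1))
cv2.imwrite('pics/s6.png',cv2.resize(im[150:270,350:510],None,fx=5,fy=5,interpolation=cv2.INTER_NEAREST))
plan(.4033,.2825,.1,.603)
"
```

```text
(0.4225, 0.158) 0.038 0.01 cols 367.6 403.9 rows 185.4 214.4
(0.4225, 0.158) 0.027999999999999997 0.01 cols 372.3 399.1 rows 189.1 210.4
(0.4225, 0.158) 0.027999999999999997 0.05 cols 375.4 403.2 rows 177.1 198.8
(0.4033, 0.2825) 0.024 0.01 cols 434.4 458.5 rows 207.1 226.5
(0.4033, 0.2825) 0.014 0.01 cols 439.4 453.5 rows 211.0 222.4
(0.4033, 0.2825) 0.014 0.05 cols 445.2 459.9 rows 199.4 211.0
t 14.4 pos [0.4049 0.2837 0.0981] psi 0.6031 tilt [0.0041 0.0029] open 0.0497 F [-0.1 -0.5 -0.9] q6 0.0
slide [-0.     -0.002  -0.0019] dr [ 0.005  -0.      0.0001]
```

View pics/s6.png

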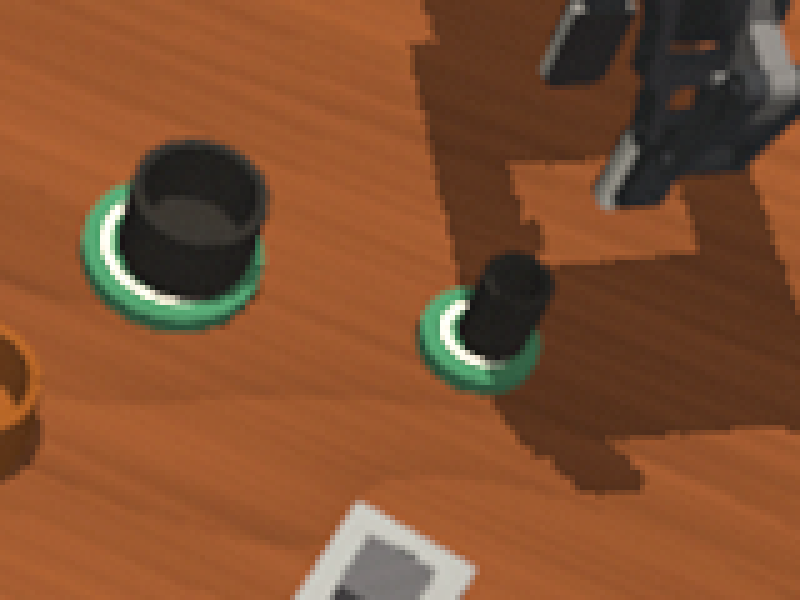

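Both cups are well within their seats: rim against seat offset is about 2 px (3–4 mm) for the large and 1.4 px for the small. Next, the middle cup.

```bash
python3 -c "
from h import *
plan(.660,-.200,.1,-.324)"
```

```text
t 14.4 pos [0.4049 0.2837 0.0981] psi 0.6031 tilt [0.0041 0.0029] open 0.0497 F [-0.1 -0.5 -0.9] q6 0.0
slide [-0.543  -0.0642 -0.0022] dr [ 0.0046 -0.0024  0.9271]
```

Call:
{"api": "carry_out", "payload": {
  "jaw": [0.06,0.06,0.065,0.065,0.065,0.065,0.065,0.065],
  "slide": [
    [-0.543,-0.064,-0.002],
    [-0.543,-0.064,-0.002],
    [-0.543,-0.064,-0.002],
    [-0.543,-0.064,-0.002],
    [-0.543,-0.064,-0.002],
    [-0.543,-0.064,-0.002],
    [-0.543,-0.064,-0.002],
    [-0.543,-0.064,-0.002]
  ],
  "dr": [
    [0,0,0.927],
    [0,0,0.927],
    [0,0,0.927],
    [0,0,0.927],
    [0,0,0.927],
    [0,0,0.927],
    [0,0,0.927],
    [0,0,0.927]
  ]
}}

```text
time: 15.2
eef_pos: [0.5896, -0.0731, 0.0956]
tool_rot: [-2.551, -1.831, 0.003]
ft_force: [-0.1, 0.8, 0.3]
opening: 0.0649
```

```bash
python3 -c "
from h import *
plan(.665,-.212,.1,-.324)"
```

```text
t 15.2 pos [ 0.5896 -0.0731  0.0956] psi -0.3254 tilt [-0.0023  0.0004] open 0.0649 F [-0.1  0.8  0.3] q6 0.2
slide [-0.1075  0.1158 -0.0046] dr [-0.0023  0.0004 -0.0014]
```

Call:
{"api": "carry_out", "payload": {
  "jaw": [0.065,0.065,0.065,0.065,0.065,0.065],
  "slide": [
    [-0.107,0.116,0],
    [-0.107,0.116,0],
    [-0.107,0.116,0],
    [-0.107,0.116,0],
    [-0.107,0.116,0],
    [-0.107,0.116,0]
  ],
  "dr": [
    [0,0,0],
    [0,0,0],
    [0,0,0],
    [0,0,0],
    [0,0,0],
    [0,0,0]
  ]
}}

```text
time: 15.8
eef_pos: [0.6645, -0.2083, 0.0956]
tool_rot: [-2.548, -1.833, 0.002]
ft_force: [-0.3, 0.3, 0.7]
opening: 0.065
```

```bash

python3 -c "
from h import *
wcup('w10',(.667,-.224,.02),'black',.02)
plan(.667,-.224,-.013,-.324)
"
```

```text
expected px [290. 219.]
px [291.1 222.5] box (266, 192, 52, 61) at [ 0.6669 -0.2274  0.02  ]
t 15.85 pos [ 0.6647 -0.2079  0.0961] psi -0.3232 tilt [-0.0022  0.001 ] open 0.0651 F [-0.6 -0.5 -0.2] q6 0.02
slide [-0.0146  0.0076  0.1091] dr [-0.0024 -0.0003  0.0008]
```

View pics/w10.png

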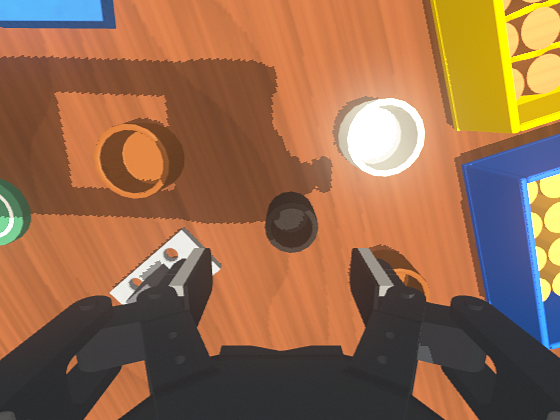

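The middle cup at (291,222) gives (0.667,-0.227). Grip.

Call:
{"api": "carry_out", "payload": {
  "jaw": [0.065,0.065,0.065,0.065,0.065,0.03,0.03,0.03],
  "slide": [
    [-0.0175,0.008,0.0],
    [-0.0175,0.008,0.045],
    [-0.0175,0.008,0.09],
    [-0.0175,0.008,0.109],
    [-0.0175,0.008,0.109],
    [-0.0175,0.008,0.109],
    [-0.0175,0.008,0.109],
    [-0.0175,0.008,0.109]
  ],
  "dr": [
    [0,0,0],
    [0,0,0],
    [0,0,0],
    [0,0,0],
    [0,0,0],
    [0,0,0],
    [0,0,0],
    [0,0,0]
  ],
  "newtons": 28
}}

```text
time: 16.65
eef_pos: [0.6698, -0.2292, -0.0093]
tool_rot: [2.548, 1.832, 0.004]
ft_force: [-0.0, 1.0, 5.9]
opening: 0.041
```

Call:
{"api": "carry_out", "payload": {
  "jaw": [0.03,0.03,0.03,0.03,0.03],
  "slide": [
    [0,0,0],
    [0,0,0],
    [0,0,-0.03],
    [0,0,-0.08],
    [0,0,-0.1]
  ],
  "dr": [
    [0,0,0],
    [0,0,0],
    [0,0,0],
    [0,0,0],
    [0,0,0]
  ]
}}

```text
time: 17.15
eef_pos: [0.6704, -0.2296, 0.0935]
tool_rot: [2.546, 1.831, 0.006]
ft_force: [0.8, 0.1, -1.3]
opening: 0.041
```

```bash

python3 -c "
from h import *
plan(.435,-.165,.09,-.312)
"
```

```text
t 17.15 pos [ 0.6704 -0.2296  0.0935] psi -0.3239 tilt [ 0.006  -0.0021] open 0.041 F [ 0.8  0.1 -1.3] q6 -0.01
slide [-0.0137 -0.2437  0.002 ] dr [ 0.0063  0.0001 -0.0119]
```

Call:
{"api": "carry_out", "payload": {
  "jaw": [0.03,0.03,0.03,0.03,0.03,0.03,0.03,0.03],
  "slide": [
    [-0.014,-0.244,0],
    [-0.014,-0.244,0],
    [-0.014,-0.244,0],
    [-0.014,-0.244,0],
    [-0.014,-0.244,0],
    [-0.014,-0.244,0],
    [-0.014,-0.244,0],
    [-0.014,-0.244,0]
  ],
  "dr": [
    [0,0,0],
    [0,0,0],
    [0,0,0],
    [0,0,0],
    [0,0,0],
    [0,0,0],
    [0,0,0],
    [0,0,0]
  ]
}}

```text
time: 17.95
eef_pos: [0.4341, -0.165, 0.0891]
tool_rot: [2.549, 1.833, 0.003]
ft_force: [0.5, -0.4, 0.0]
opening: 0.0408
```

```bash

python3 -c "
from h import *
wcup('w11',(.420,-.136,.01),'green',.01)
plan(.420,-.136,.001,-.324)
"
```

```text
expected px [253. 174.]
px [251.6 175.4] box (215, 139, 74, 75) at [ 0.4187 -0.1367  0.01  ]
t 18.0 pos [ 0.434  -0.1649  0.0888] psi -0.3239 tilt [ 0.0022 -0.0008] open 0.041 F [-0.  -0.7 -1.4] q6 -0.04
slide [ 0.023  -0.0227  0.0878] dr [0.0023 0.0001 0.0001]
```

View pics/w11.png

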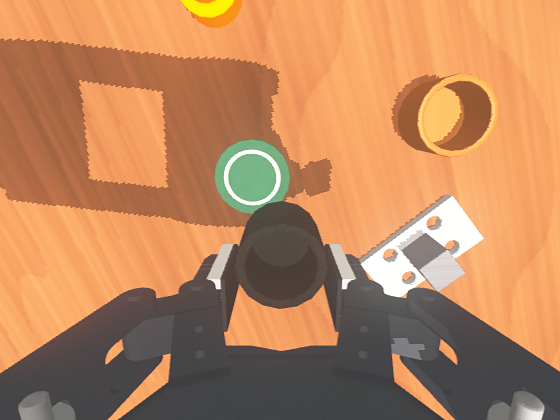

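Seat at (252,175) → (0.419,-0.137). Place.

Call:
{"api": "carry_out", "payload": {
  "jaw": [0.03,0.03,0.03,0.03,0.03,0.03,0.03,0.03],
  "slide": [
    [0.02,-0.022,0],
    [0.02,-0.022,0],
    [0.02,-0.022,0.04],
    [0.02,-0.022,0.07],
    [0.02,-0.022,0.08],
    [0.02,-0.022,0.084],
    [0.02,-0.022,0.087],
    [0.02,-0.022,0.087]
  ],
  "dr": [
    [0,0,0],
    [0,0,0],
    [0,0,0],
    [0,0,0],
    [0,0,0],
    [0,0,0],
    [0,0,0],
    [0,0,0]
  ]
}}

```text
time: 18.8
eef_pos: [0.4186, -0.1387, 0.0017]
tool_rot: [2.55, 1.833, 0.001]
ft_force: [0.3, -0.4, -0.7]
opening: 0.0409
```

```bash

python3 -c "
from h import *
plan(.420,-.136,.0005,-.324)
im=optics.get_image('scene')[:,:,::-1]
cv2.imwrite('pics/s7.png',cv2.resize(im[90:210,190:350],None,fx=5,fy=5))
"
```

```text
t 18.8 pos [ 0.4186 -0.1387  0.0017] psi -0.3241 tilt [ 0.0011 -0.0004] open 0.0409 F [ 0.3 -0.4 -0.7] q6 0.0
slide [0.003  0.0005 0.0012] dr [ 0.0012  0.     -0.0001]
```

View pics/s7.png

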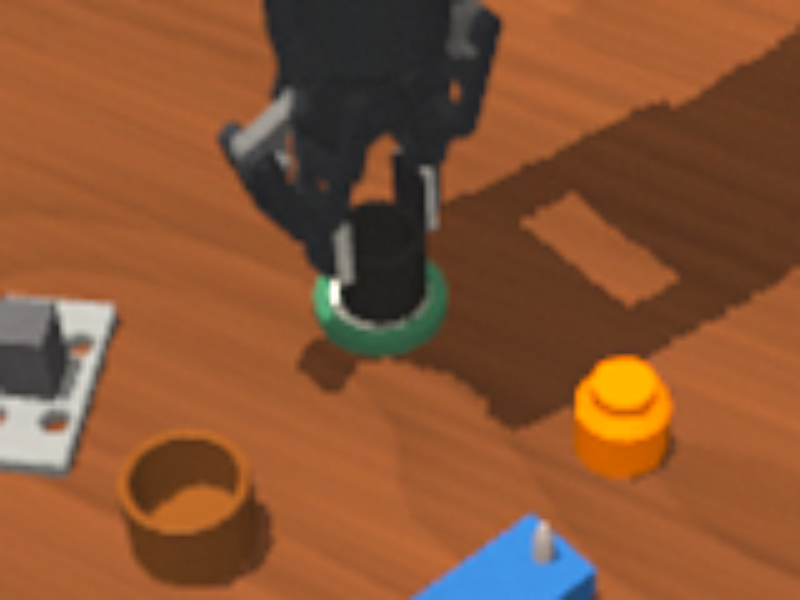

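Well centred. Release.

Call:
{"api": "carry_out", "payload": {
  "jaw": [0.03,0.03,0.065,0.065,0.065,0.065,0.065,0.065],
  "slide": [
    [0,0,0.0015],
    [0,0,0.0015],
    [0,0,0.0015],
    [0,0,0.0015],
    [0,0,-0.02],
    [0,0,-0.06],
    [0,0,-0.1],
    [0,0,-0.1]
  ],
  "dr": [
    [0,0,0],
    [0,0,0],
    [0,0,0],
    [0,0,0],
    [0,0,0],
    [0,0,0],
    [0,0,0],
    [0,0,0]
  ]
}}

```text
time: 19.65
eef_pos: [0.421, -0.1394, 0.1056]
tool_rot: [2.545, 1.83, 0.007]
ft_force: [0.1, 0.2, -0.8]
opening: 0.065
```

```bash

python3 -c "
from h import *
im=optics.get_image('scene')[:,:,::-1]
cv2.imwrite('pics/s8.png',cv2.resize(im[90:270,210:490],None,fx=2.8,fy=2.8))
plan(.552,.230,.1,-.12)
plan(.552,.230,.1,-.12+np.pi/2)
"
```

```text
t 19.7 pos [ 0.4197 -0.139   0.1036] psi -0.3239 tilt [ 0.0053 -0.0018] open 0.0648 F [-0.5 -0.2  0.6] q6 0.0
slide [0.3919 0.0079 0.0036] dr [ 0.0055  0.0006 -0.2039]
t 19.7 pos [ 0.4197 -0.139   0.1036] psi -0.3239 tilt [ 0.0053 -0.0018] open 0.0648 F [-0.5 -0.2  0.6] q6 0.0
slide [0.3919 0.0079 0.0036] dr [ 0.004   0.0049 -1.7747]
```

View pics/s8.png

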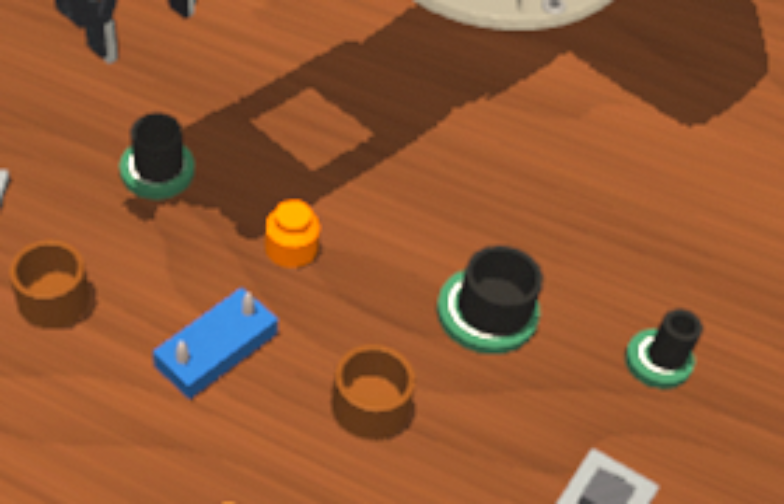

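All three cups are standing on their seats and let go. Next is the two-holed plate.

Call:
{"api": "carry_out", "payload": {
  "jaw": [0.065,0.065,0.065,0.065,0.065,0.065,0.065,0.065],
  "slide": [
    [0.392,0.008,0],
    [0.392,0.008,0],
    [0.392,0.008,0],
    [0.392,0.008,0],
    [0.392,0.008,0],
    [0.392,0.008,0],
    [0.392,0.008,0],
    [0.392,0.008,0]
  ],
  "dr": [
    [0,0,-1.775],
    [0,0,-1.775],
    [0,0,-1.775],
    [0,0,-1.775],
    [0,0,-1.775],
    [0,0,-1.775],
    [0,0,-1.775],
    [0,0,-1.775]
  ]
}}

```text
time: 20.5
eef_pos: [0.5499, 0.2331, 0.0996]
tool_rot: [-1.059, -2.957, 0.001]
ft_force: [0.9, -0.1, 0.7]
opening: 0.0648
```

```bash

python3 -c "
from h import *
plan(.535,.285,.1,1.45)
"
```

```text
t 20.5 pos [0.5499 0.2331 0.0996] psi 0.883 tilt [-0.0015 -0.0005] open 0.0648 F [ 0.9 -0.1  0.7] q6 -0.48
slide [ 0.0444  0.0307 -0.0004] dr [-0.001  -0.0012 -0.567 ]
```

Call:
{"api": "carry_out", "payload": {
  "jaw": [0.06,0.06,0.06,0.06,0.06,0.06],
  "slide": [
    [0.044,0.031,0],
    [0.044,0.031,0],
    [0.044,0.031,0],
    [0.044,0.031,0],
    [0.044,0.031,0],
    [0.044,0.031,0]
  ],
  "dr": [
    [0,0,-0.567],
    [0,0,-0.567],
    [0,0,-0.567],
    [0,0,-0.567],
    [0,0,-0.567],
    [0,0,-0.567]
  ]
}}

```text
time: 21.1
eef_pos: [0.5356, 0.2824, 0.1001]
tool_rot: [-0.206, -3.133, 0.001]
ft_force: [0.3, -0.4, -0.3]
opening: 0.06
```

```bash
cat >> h.py <<'E'
def wplate(name):
    st=monitor.get_state();im=optics.get_image('wrist')[:,:,::-1].copy();C=cam('wrist',st)
    cv2.imwrite(f'pics/{name}.png',im)
    h=cv2.cvtColor(im,cv2.COLOR_BGR2HSV);H,S,V=[h[...,i].astype(int) for i in range(3)]
    m=((S<50)&(V>150)).astype(np.uint8)
    cs,_=cv2.findContours(m,cv2.RETR_EXTERNAL,cv2.CHAIN_APPROX_NONE)
    for c in cs:
        if cv2.contourArea(c)<1500: continue
        rc=cv2.minAreaRect(c);print('rect',rc)
        hu=cv2.convexHull(c);ap=cv2.approxPolyDP(hu,6,True)[:,0]
        P=np.array([onz(C,q,.008)[:2] for q in ap]);print('corners',ap.tolist());print(P.round(4).tolist(),'mean',P.mean(0).round(4))
        for i in range(len(P)):
            d=P[(i+1)%len(P)]-P[i];print('edge len',np.linalg.norm(d).round(4),'ang',np.arctan2(d[1],d[0]).round(3))
    return im,C,st
E
python3 -c "
from h import *
wplate('w12')
plan(.552,.285,.1,1.45)
"
```

```text
rect ((283.0, 213.0), (104.0, 58.0), 90.0)
corners [[312, 161], [311, 264], [258, 265], [254, 162]]
[[0.5071, 0.3126], [0.6018, 0.3015], [0.5963, 0.2527], [0.5015, 0.2637]] mean [0.5517 0.2826]
edge len 0.0953 ang -0.116
edge len 0.0491 ang -1.682
edge len 0.0955 ang 3.026
edge len 0.0492 ang 1.456
t 21.15 pos [0.5358 0.2824 0.1003] psi 1.4395 tilt [-0.0011 -0.0005] open 0.0598 F [0.3 0.2 0.3] q6 -0.96
slide [-0.0157  0.0047  0.0003] dr [-0.0007 -0.001  -0.0105]
```

View pics/w12.png

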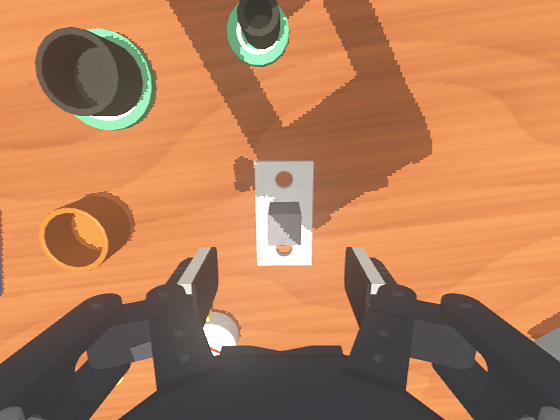

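The plate corners measure 95×49 mm, centre (0.5517,0.2826), yaw -0.116. Descend on the hub and grip.

Call:
{"api": "carry_out", "payload": {
  "jaw": [0.06,0.06,0.06,0.06,0.06,0.015,0.015,0.015],
  "slide": [
    [-0.016,0.002,0.0],
    [-0.016,0.002,0.04],
    [-0.016,0.002,0.08],
    [-0.016,0.002,0.11],
    [-0.016,0.002,0.115],
    [-0.016,0.002,0.115],
    [-0.016,0.002,0.115],
    [-0.016,0.002,0.115]
  ],
  "dr": [
    [0,0,-0.015],
    [0,0,-0.015],
    [0,0,-0.015],
    [0,0,-0.015],
    [0,0,-0.015],
    [0,0,-0.015],
    [0,0,-0.015],
    [0,0,-0.015]
  ],
  "newtons": 60
}}

```text
time: 21.95
eef_pos: [0.5538, 0.2834, -0.0118]
tool_rot: [0.178, 3.134, 0.003]
ft_force: [0.9, 0.1, -2.0]
opening: 0.025
```

Call:
{"api": "carry_out", "payload": {
  "jaw": [0.015,0.015,0.015,0.015,0.015,0.015],
  "slide": [
    [0,0,0],
    [0,0,0],
    [0,0,0],
    [0,0,-0.03],
    [0,0,-0.08],
    [0,0,-0.1]
  ],
  "dr": [
    [0,0,0],
    [0,0,0],
    [0,0,0],
    [0,0,0],
    [0,0,0],
    [0,0,0]
  ]
}}

```text
time: 22.55
eef_pos: [0.5543, 0.2837, 0.0908]
tool_rot: [0.177, 3.132, 0.004]
ft_force: [0.3, 0.7, -1.1]
opening: 0.0251
```

```bash

python3 -c "
from h import *
plan(.5513,-.0045,.1,1.2456)
cv2.imwrite('pics/w13.png',optics.get_image('wrist')[:,:,::-1])
"
```

```text
t 22.55 pos [0.5543 0.2837 0.0908] psi 1.4579 tilt [0.0049 0.0025] open 0.0251 F [ 0.3  0.7 -1.1] q6 -0.99
slide [-0.0296 -0.2866 -0.0099] dr [0.0035 0.0043 0.2123]
```

View pics/w13.png

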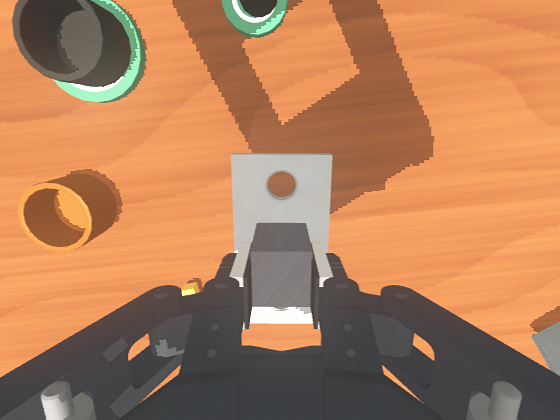

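The plate is held square, with the hole at (281,185). I'll move just beyond the fixture (+x side) so the wrist camera sees the pins, and measure the hole in the tool frame.

```bash

python3 -c "
from h import *
plan(.645,-.036,.1,1.2456)
im=cv2.imread('pics/w13.png')
g=cv2.cvtColor(im,cv2.COLOR_BGR2HSV)
m=((g[...,1]>100)).astype(np.uint8)
n,l,s,c=cv2.connectedComponentsWithStats(m[160:215,245:320]);print(s[1:].tolist(),c[1:]+[245,160])
"
```

```text
t 22.6 pos [0.5554 0.2842 0.0929] psi 1.4579 tilt [0.0076 0.0038] open 0.0252 F [ 0.7 -0.2  1.1] q6 -0.99
slide [-0.1251 -0.3081 -0.0076] dr [0.0054 0.0066 0.2122]
[[23, 12, 27, 25, 530]] [[280.99622642 183.74528302]]
```

Call:
{"api": "carry_out", "payload": {
  "jaw": [0.015,0.015,0.015,0.015,0.015,0.015,0.015,0.015],
  "slide": [
    [-0.125,-0.308,-0.008],
    [-0.125,-0.308,-0.008],
    [-0.125,-0.308,-0.008],
    [-0.125,-0.308,-0.008],
    [-0.125,-0.308,-0.008],
    [-0.125,-0.308,-0.008],
    [-0.125,-0.308,-0.008],
    [-0.125,-0.308,-0.008]
  ],
  "dr": [
    [0,0,0.212],
    [0,0,0.212],
    [0,0,0.212],
    [0,0,0.212],
    [0,0,0.212],
    [0,0,0.212],
    [0,0,0.212],
    [0,0,0.212]
  ]
}}

```text
time: 23.4
eef_pos: [0.6426, -0.0418, 0.0939]
tool_rot: [0.514, 3.098, -0.002]
ft_force: [0.4, 0.4, -2.1]
opening: 0.025
```

Call:
{"api": "carry_out", "payload": {
  "jaw": [0.015,0.015,0.015,0.015],
  "slide": [
    [0,0,0],
    [0,0,0],
    [0,0,0],
    [0,0,0]
  ],
  "dr": [
    [0,0,0],
    [0,0,0],
    [0,0,0],
    [0,0,0]
  ]
}}

```text
time: 23.8
eef_pos: [0.6416, -0.0362, 0.0941]
tool_rot: [-0.506, -3.1, -0.0]
ft_force: [-0.6, -0.3, -1.3]
opening: 0.0248
```

```bash

python3 -c "
from h import *
plan(.5513,-.0045,.1,1.2456)
cv2.imwrite('pics/w14.png',optics.get_image('wrist')[:,:,::-1])
"
```

```text
t 23.8 pos [ 0.6416 -0.0362  0.0941] psi 1.2475 tilt [-0.0002  0.0001] open 0.0248 F [-0.6 -0.3 -1.3] q6 -1.31
slide [ 0.0957  0.0014 -0.0059] dr [ 0.     -0.0002  0.0019]
```

View pics/w14.png

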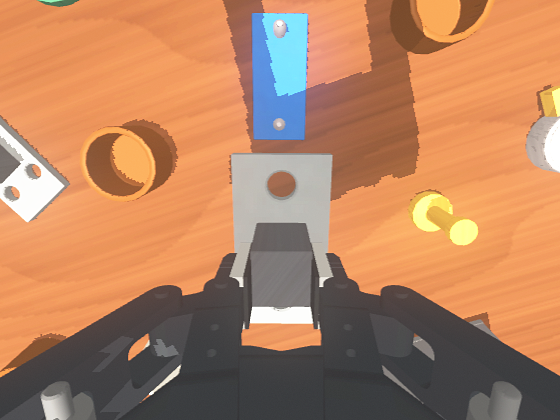

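```bash

python3 -c "
from h import *
im=cv2.imread('pics/w14.png')
cv2.imwrite('pics/w14c.png',cv2.resize(im[5:205,220:340],None,fx=3,fy=3,interpolation=cv2.INTER_CUBIC))
st=monitor.get_state();C=cam('wrist',st);p=np.array(st['eef_pos']);Rt=R.from_rotvec(st['tool_rot']).as_matrix()
h=cv2.cvtColor(im,cv2.COLOR_BGR2HSV);H,S,V=[h[...,i].astype(int) for i in range(3)]
m=((H>90)&(H<125)&(S>100)).astype(np.uint8);m=cv2.morphologyEx(m,cv2.MORPH_CLOSE,np.ones((5,5)))
c=max(cv2.findContours(m,0,1)[0],key=cv2.contourArea);ap=cv2.approxPolyDP(cv2.convexHull(c),4,True)[:,0];print(ap.tolist())
P=np.array([onz(C,q,.02) for q in ap]);print(P.round(4).tolist())
print('tool frame',[(Rt.T@(x-p)).round(4).tolist() for x in P])
pins=((S<60)&(V>90)).astype(np.uint8)[10:140,255:305]
n,l,s,cc=cv2.connectedComponentsWithStats(pins);print(s[1:].tolist(),(cc[1:]+[255,10]).round(1).tolist())
mh=(S>100).astype(np.uint8)[160:215,250:315]
n,l,s,cc=cv2.connectedComponentsWithStats(mh);print(s[1:].tolist());hc=cc[1]+[250,160]
for dz in (.015,.0198,.025): q=onz(C,hc,p[2]+dz);print('hole',hc,dz,(Rt.T@(q-p)).round(4))
"
```

```text
[[306, 14], [303, 139], [254, 138], [252, 13]]
[[0.5166, 0.0242, 0.02], [0.5984, -0.0038, 0.02], [0.5855, -0.0397, 0.02], [0.5039, -0.0117, 0.02]]
tool frame [[0.1379, 0.0177, 0.0741], [0.0514, 0.0171, 0.0741], [0.0522, -0.0209, 0.0741], [0.1385, -0.0203, 0.0741]]
[[18, 9, 13, 19, 197], [18, 108, 12, 13, 114], [49, 129, 1, 1, 1]] [[279.2, 28.1], [278.7, 123.9], [304.0, 139.0]]
[[18, 12, 27, 25, 529]]
hole [281.04914934 183.72589792] 0.015 [ 0.034  -0.0001 -0.015 ]
hole [281.04914934 183.72589792] 0.0198 [ 0.0349 -0.0001 -0.0198]
hole [281.04914934 183.72589792] 0.025 [ 0.036  -0.0001 -0.025 ]
```

View pics/w14c.png

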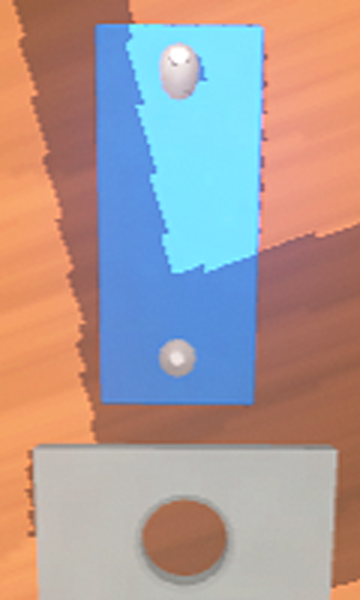

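```bash

python3 -c "
from h import *
st=monitor.get_state();C=cam('wrist',st);p=np.array(st['eef_pos']);Rt=R.from_rotvec(st['tool_rot']).as_matrix()
for uv in [(278.7,123.9),(279.2,28.1)]:
  for z in (.02,.03,.04): print(uv,z,(Rt.T@(onz(C,uv,z)-p)).round(4))
S=cam('scene');im=cv2.imread('pics/s8.png')
# pins in scene s8 crop: scale 2.8 offset (210,90); base of pins
for n,uv in [('near',(182,362)),('far',(248,314))]:
  q=onz(S,(210+uv[0]/2.8,90+uv[1]/2.8),.02);print(n,q.round(4))
"
```

```text
(278.7, 123.9) 0.02 [ 0.0628 -0.0017  0.0741]
(278.7, 123.9) 0.03 [ 0.0629 -0.0017  0.0641]
(278.7, 123.9) 0.04 [ 0.0631 -0.0016  0.0541]
(279.2, 28.1) 0.02 [ 0.1289 -0.0012  0.0741]
(279.2, 28.1) 0.03 [ 0.1264 -0.0012  0.0641]
(279.2, 28.1) 0.04 [ 0.124  -0.0011  0.0541]
near [ 0.5841 -0.0166  0.02  ]
far [0.5235 0.0045 0.02  ]
```

Pins in the tool frame: (0.063,-0.0017) and (0.1265,-0.0012), so the shift is about (0.092,-0.0015). Move over, lower to just above the pin tips, then look.

Call:
{"api": "carry_out", "payload": {
  "jaw": [0.015,0.015,0.015,0.015,0.015,0.015,0.015,0.015],
  "slide": [
    [0.045,-0.001,0],
    [0.092,-0.0015,0],
    [0.092,-0.0015,0],
    [0.092,-0.0015,0.03],
    [0.092,-0.0015,0.05],
    [0.092,-0.0015,0.058],
    [0.092,-0.0015,0.058],
    [0.092,-0.0015,0.058]
  ],
  "dr": [
    [0,0,0.006],
    [0,0,0.006],
    [0,0,0.006],
    [0,0,0.006],
    [0,0,0.006],
    [0,0,0.006],
    [0,0,0.006],
    [0,0,0.006]
  ]
}}

```text
time: 24.65
eef_pos: [0.5549, -0.0094, 0.0367]
tool_rot: [0.517, 3.098, 0.0]
ft_force: [-0.1, 0.4, -1.4]
opening: 0.0247
```

```bash

python3 -c "
from h import *
im=optics.get_image('wrist')[:,:,::-1];plan(.5513,-.0045,.1,1.2456)
cv2.imwrite('pics/w15.png',cv2.resize(im[130:340,200:360],None,fx=2.8,fy=2.8,interpolation=cv2.INTER_CUBIC))
im=optics.get_image('scene')[:,:,::-1]
cv2.imwrite('pics/s9.png',cv2.resize(im[150:260,220:360],None,fx=5,fy=5,interpolation=cv2.INTER_CUBIC))
"
```

```text
t 24.7 pos [ 0.5551 -0.0095  0.037 ] psi 1.2402 tilt [ 0.0014 -0.0001] open 0.0249 F [ 0.5 -1.2 -2.6] q6 -1.26
slide [ 0.0051  0.0035 -0.063 ] dr [ 0.0004  0.0013 -0.0054]
```

View pics/w15.png

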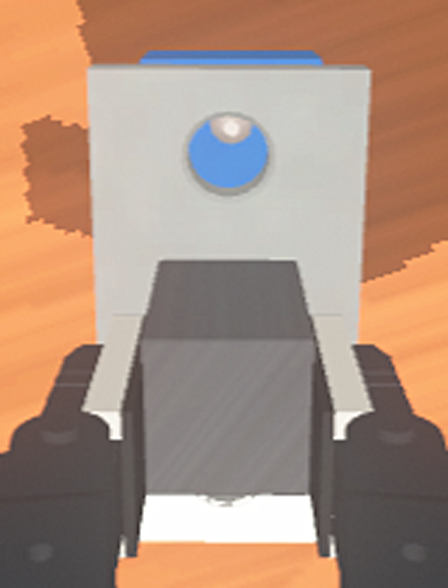

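View pics/s9.png

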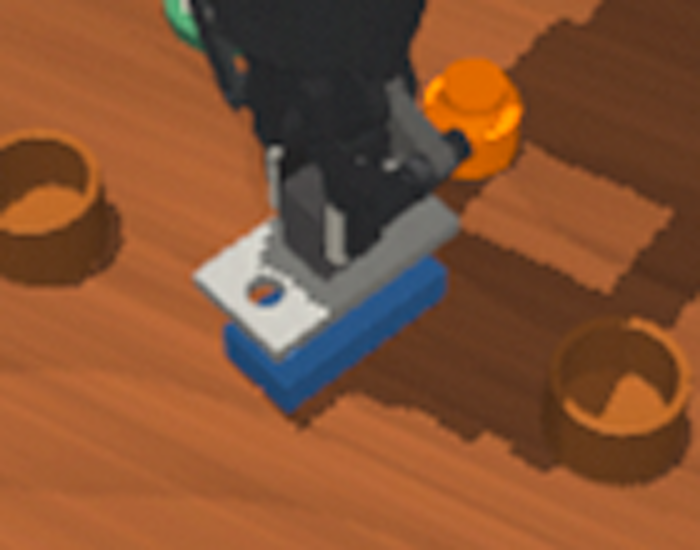

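```bash

python3 -c "
from h import *
st=monitor.get_state();C=cam('wrist',st);p=np.array(st['eef_pos']);Rt=R.from_rotvec(st['tool_rot']).as_matrix();print(p)
t=lambda uv,z:(Rt.T@(onz(C,uv,z)-p)).round(4)
print('hole',t((281.4,184.8),p[2]+.0198),'hole(if bottom rim)',t((281.4,184.8),p[2]+.0118),'pin tip',t((282.5,175.4),.04),t((282.5,175.4),.037))
# rim edges: top rim far edge crop row 110, near edge row 196
print('far/near rim',t((281.4,130+110/2.8),p[2]+.0198),t((281.4,130+196/2.8),p[2]+.0198))
"
```

```text
[ 0.55513026 -0.00950496  0.03713574]
hole [ 0.0344  0.0001 -0.0199] hole(if bottom rim) [ 0.0328  0.0001 -0.0119] pin tip [ 0.0362  0.0008 -0.0029] [0.0357 0.0008 0.0001]
far/near rim [ 0.0423  0.0001 -0.0199] [ 0.0265  0.0001 -0.0198]
```

The hole centre is at tool x 0.0344 and the pin tip at 0.0362. Correct by (+1.8, +0.5) mm and lower in guarded steps.

Call:
{"api": "carry_out", "payload": {
  "jaw": [0.015,0.015,0.015,0.015,0.015,0.015],
  "slide": [
    [0.0018,0.0005,0],
    [0.0018,0.0005,0.005],
    [0.0018,0.0005,0.01],
    [0.0018,0.0005,0.014],
    [0.0018,0.0005,0.018],
    [0.0018,0.0005,0.018]
  ],
  "dr": [
    [0,0,0],
    [0,0,0],
    [0,0,0],
    [0,0,0],
    [0,0,0],
    [0,0,0]
  ]
}}

```text
time: 25.35
eef_pos: [0.5521, -0.0085, 0.0173]
tool_rot: [-0.517, -3.097, 0.0]
ft_force: [-0.5, 0.1, -1.8]
opening: 0.0249
```

```bash

python3 -c "
from h import *
im=optics.get_image('wrist')[:,:,::-1];plan(.5513,-.0045,.1,1.2402)
cv2.imwrite('pics/w16.png',cv2.resize(im[130:340,200:360],None,fx=2.8,fy=2.8,interpolation=cv2.INTER_CUBIC))
"
```

```text
t 25.4 pos [ 0.5523 -0.0085  0.0177] psi 1.2399 tilt [-0.0008  0.    ] open 0.025 F [-0.4  0.6 -2.3] q6 -1.26
slide [ 0.0023  0.0034 -0.0823] dr [-0.0002 -0.0008 -0.0003]
```

View pics/w16.png

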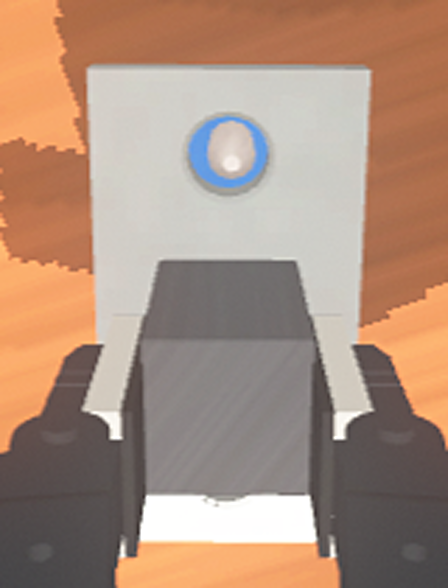

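The pin is inside the hole at (231,150) in the crop, with no force building up. Lower to contact.

Call:
{"api": "carry_out", "payload": {
  "jaw": [0.015,0.015,0.015,0.015,0.015,0.015],
  "slide": [
    [0,0.0003,0.003],
    [0,0.0003,0.006],
    [0,0.0003,0.008],
    [0,0.0003,0.009],
    [0,0.0003,0.01],
    [0,0.0003,0.01]
  ],
  "dr": [
    [0,0,0],
    [0,0,0],
    [0,0,0],
    [0,0,0],
    [0,0,0],
    [0,0,0]
  ]
}}

```text
time: 26.0
eef_pos: [0.5528, -0.0082, 0.0082]
tool_rot: [0.517, 3.099, 0.0]
ft_force: [-0.4, 0.4, -2.2]
opening: 0.0249
```

```bash

python3 -c "
from h import *
plan(.5513,-.0045,.1,1.2402)
im=optics.get_image('scene')[:,:,::-1]
cv2.imwrite('pics/s10.png',cv2.resize(im[150:260,220:360],None,fx=5,fy=5,interpolation=cv2.INTER_CUBIC))
"
```

```text
t 26.0 pos [ 0.5528 -0.0082  0.0082] psi 1.24 tilt [ 0.0002 -0.    ] open 0.0249 F [-0.4  0.4 -2.2] q6 -1.26
slide [ 0.0026  0.003  -0.0918] dr [ 0.      0.0002 -0.0002]
```

View pics/s10.png

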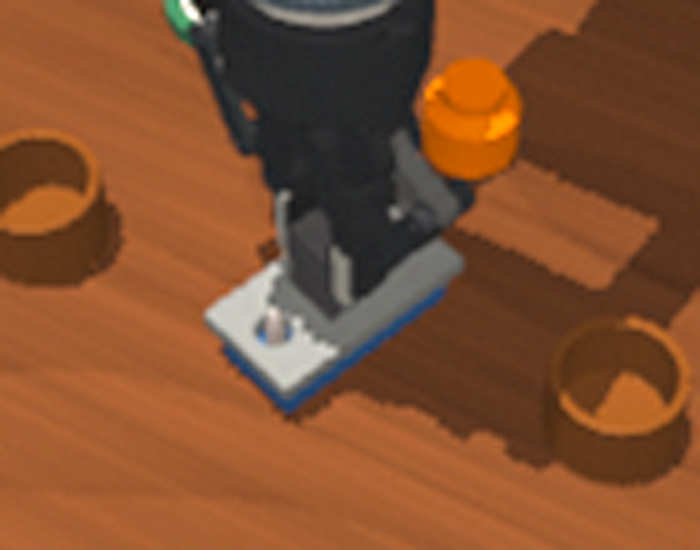

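The other pin is through as well, and it is nearly down. Lower 2–3 mm more to seat it.

Call:
{"api": "carry_out", "payload": {
  "jaw": [0.015,0.015,0.015,0.015],
  "slide": [
    [0,0,0.0015],
    [0,0,0.0025],
    [0,0,0.003],
    [0,0,0.003]
  ],
  "dr": [
    [0,0,0],
    [0,0,0],
    [0,0,0],
    [0,0,0]
  ]
}}

```text
time: 26.45
eef_pos: [0.5529, -0.0082, 0.008]
tool_rot: [0.517, 3.098, 0.0]
ft_force: [-12.3, -0.2, 37.1]
opening: 0.0251
```

Firm contact: it stopped at TCP z 0.008 with 37 N up, so the plate is seated. Relieve, release, and retreat straight up.

Call:
{"api": "carry_out", "payload": {
  "jaw": [0.015,0.015,0.045,0.045,0.045,0.045,0.045,0.045],
  "slide": [
    [0,0,-0.003],
    [0,0,-0.003],
    [0,0,-0.003],
    [0,0,-0.003],
    [0,0,-0.003],
    [0,0,-0.03],
    [0,0,-0.07],
    [0,0,-0.11]
  ],
  "dr": [
    [0,0,0],
    [0,0,0],
    [0,0,0],
    [0,0,0],
    [0,0,0],
    [0,0,0],
    [0,0,0],
    [0,0,0]
  ]
}}

```text
time: 27.25
eef_pos: [0.552, -0.0082, 0.1156]
tool_rot: [-0.517, -3.097, 0.0]
ft_force: [0.1, 0.8, -0.3]
opening: 0.0451
```

Call:
{"api": "carry_out", "payload": {
  "jaw": [0.045,0.045,0.045,0.045,0.045,0.045,0.045,0.045],
  "slide": [
    [0.05,0,-0.03],
    [0.1,0,-0.03],
    [0.15,0,-0.06],
    [0.2,0,-0.1],
    [0.22,0,-0.1],
    [0.22,0,-0.1],
    [0.22,0,-0.1],
    [0.22,0,-0.1]
  ],
  "dr": [
    [0,0,0],
    [0,0,0],
    [0,0,0],
    [0,0,0],
    [0,0,0],
    [0,0,0],
    [0,0,0],
    [0,0,0]
  ]
}}

```text
time: 28.05
eef_pos: [0.3453, 0.0632, 0.2149]
tool_rot: [0.517, 3.098, -0.0]
ft_force: [-0.6, -1.0, 0.1]
opening: 0.045
```

```bash

python3 -c "
from h import *
plan(.5513,-.0045,.1,1.2402)
im=optics.get_image('scene')[:,:,::-1]
cv2.imwrite('pics/s11.png',cv2.resize(im[80:300,150:490],None,fx=2.3,fy=2.3,interpolation=cv2.INTER_CUBIC))
cv2.imwrite('pics/s11z.png',cv2.resize(im[170:240,250:330],None,fx=8,fy=8,interpolation=cv2.INTER_CUBIC))
im=optics.get_image('top')[:,:,::-1]
cv2.imwrite('pics/t3.png',cv2.resize(im[180:300,140:430],None,fx=2.75,fy=2.75,interpolation=cv2.INTER_CUBIC))
"
```

```text
t 28.05 pos [0.3453 0.0632 0.2149] psi 1.24 tilt [ 0.0003 -0.0001] open 0.045 F [-0.6 -1.   0.1] q6 -1.06
slide [-0.2167  0.0029  0.115 ] dr [ 0.      0.0003 -0.0002]
```

View pics/s11.png

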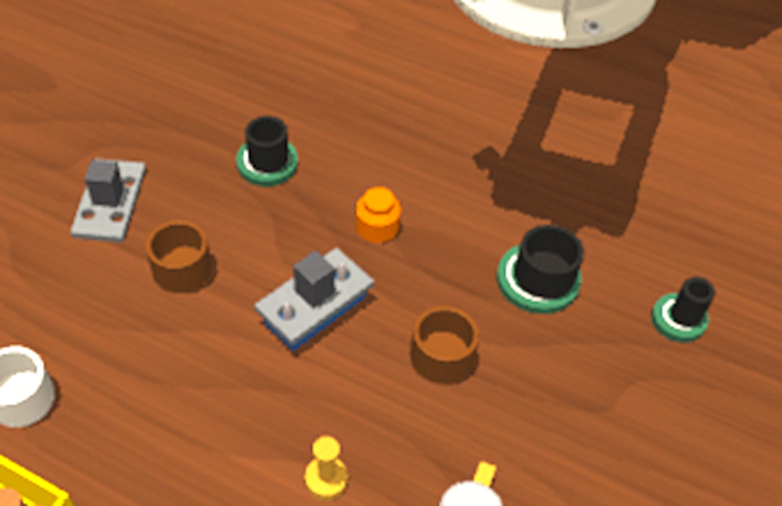

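View pics/s11z.png

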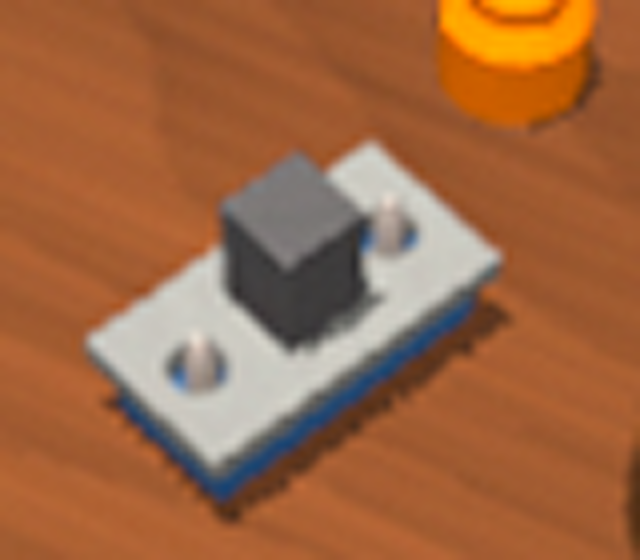

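View pics/t3.png

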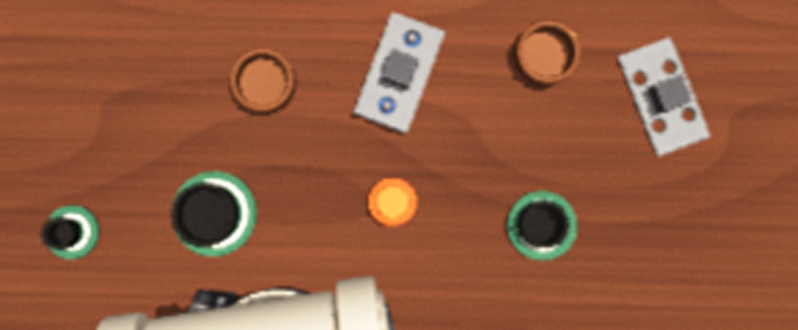

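Visually all is done. One numeric check on cup centring and the plate's levelness before handing in.

```bash
python3 - <<'E'
from h import *
def hv(im):
    h=cv2.cvtColor(im,cv2.COLOR_BGR2HSV);return [h[...,i].astype(int) for i in range(3)]
seats={'L':((.4228,.157),.038,.028),'M':((.419,-.136),.031,.021),'S':((.4035,.2825),.024,.014)}
def cen(m):
    cs=cv2.findContours(m.astype(np.uint8),0,1)[0];c=cv2.convexHull(np.vstack([c for c in cs if cv2.contourArea(c)>3]));M=cv2.moments(c);return np.array((M['m10']/M['m00'],M['m01']/M['m00'])),cv2.boundingRect(c)
for n in ['top','scene']:
    im=optics.get_image(n)[:,:,::-1].copy();C=cam(n);H,S,V=hv(im);im0=cv2.imread(f'pics/{n}0.png');H0,S0,V0=hv(im0)
    for k,(p,r,rc) in seats.items():
        u,v=proj(C,(*p,.03));g=np.zeros(H.shape,bool);w=22;g[int(v)-w:int(v)+w,int(u)-w:int(u)+w]=1
        c,b=cen((V<70)&(S<140)&g)
        u,v=proj(C,(*p,.01));g0=np.zeros(H.shape,bool);g0[int(v)-w:int(v)+w,int(u)-w:int(u)+w]=1
        s,_=cen((H0>60)&(H0<95)&(S0>60)&g0)
        a=onz(C,c,.03);d=onz(C,s,.008)
        print(n,k,b,'cup',a.round(4)[:2],'seat',d.round(4)[:2],'diff mm',((a-d)[:2]*1000).round(1))
    if n=='scene':
        m=((S<50)&(V>120)).astype(np.uint8);g=np.zeros_like(m);g[170:240,250:325]=1
        c=max(cv2.findContours(m*g,0,1)[0],key=cv2.contourArea);ap=cv2.approxPolyDP(cv2.convexHull(c),3,True)[:,0]
        P=np.array([onz(C,q,.028)[:2] for q in ap]);print(ap.tolist(),P.round(4).tolist(),P.mean(0),[np.linalg.norm(P[i]-P[i-1]).round(4) for i in range(len(P))])
E
```

```text
top L (203, 247, 24, 23) cup [0.4222 0.1624] seat [0.4227 0.1574] diff mm [-0.6  5. ]
top M (327, 254, 20, 15) cup [ 0.4207 -0.1331] seat [ 0.4192 -0.1357] diff mm [1.5 2.6]
top S (155, 260, 14, 11) cup [0.4026 0.288 ] seat [0.4039 0.2833] diff mm [-1.2  4.7]
scene L (374, 178, 29, 32) cup [0.4215 0.1591] seat [0.4247 0.1555] diff mm [-3.2  3.7]
scene M (257, 131, 19, 24) cup [ 0.4183 -0.1372] seat [ 0.4203 -0.138 ] diff mm [-2.   0.8]
scene S (442, 201, 18, 21) cup [0.4024 0.2845] seat [0.4053 0.2812] diff mm [-2.9  3.3]
[[311, 201], [276, 228], [261, 213], [285, 190], [296, 188]] [[0.5138, 0.0281], [0.6055, -0.0015], [0.5891, -0.046], [0.5148, -0.0327], [0.499, -0.0151]] [ 0.54445366 -0.01345021] [np.float64(0.0457), np.float64(0.0963), np.float64(0.0474), np.float64(0.0756), np.float64(0.0236)]
```

```bash
python3 -c "
from rig import workorder,monitor
s=monitor.get_state();print(s['time'],s['ft_force'].round(1),abs(s['qvel']).max())
print(workorder.finish_job())"
```

```text
28.25 [-0.2 -0.8 -0. ] 0.0037347104442400298
the job is handed in; nothing more can be done
None
```

The job is handed in at about 28 s. The three black cups stand on the seats of their own sizes. The two-holed plate is over both pins and flat on the block, hub up.

- **Cups:** my last checks put them 2–6 mm from seat centre. The top and scene cameras disagree by up to about 2 mm, and the estimate leans high because of perspective. The limit is 10 mm.
- **Plate:** both pins show through its holes. Its edges measure 96 × 46–47 mm (the short side is really 50 mm), its centre is near (0.551, -0.009), and it sits square with the block.
- **Left alone:** the orange cap and the four-holed plate were never touched and still stand where they were. The arm was clear and still at hand-in.
- **First grasp missed:** I closed above the large cup's rim because the fingertips sit about 45 mm higher than the stated TCP when open. I confirmed that from two views and lowered every later grasp to suit; nothing was disturbed.
- **Forces:** seating the plate pressed briefly with 37 N at the wrist. I measured about 6 N when the jaws closed on the small and middle cups. The other readings stayed within about 4 N.

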